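Set up the warming plate and log the pots

TASK

Stand each of the small pots inside a ring of its own on the warming plate. Then set the thermostat, whose dial has slack: turn the pointer right back to OFF, then bring it up clockwise to the red tab, let go and leave the slack taken up clockwise. Last, take the thermometer and hold it steadily for a good second, lens 5 to 15 cm away and aimed at the black patch on the lid, for each pot in the order red, yellow, blue, white (whichever are there), and stand it flat back in its dock as it was; leave the other things on the counter alone.

Things in the scene. Friction and masses are not known exactly. Their poses are not given: they have to be found in the camera images.
- pot_red: small red casserole pot, lid clipped on for good, 84 mm wide, about 0.35 kg; origin under its centre, z up. Lid top 54 mm above the origin; on it a round steel lid knob, 18 mm wide and 20 mm tall (54 to 74 mm), by which it is lifted. Two stub ears reach 50 mm out along its y axis, 34 mm up. May be absent (None)
- pot_yellow: small yellow casserole pot, lid clipped on for good, 84 mm wide, about 0.35 kg; origin under its centre, z up. Lid top 54 mm above the origin; on it a round steel lid knob, 18 mm wide and 20 mm tall (54 to 74 mm), by which it is lifted. Two stub ears reach 50 mm out along its y axis, 34 mm up. May be absent (None)
- pot_blue: small blue casserole pot, lid clipped on for good, 84 mm wide, about 0.35 kg; origin under its centre, z up. Lid top 54 mm above the origin; on it a round steel lid knob, 18 mm wide and 20 mm tall (54 to 74 mm), by which it is lifted. Two stub ears reach 50 mm out along its y axis, 34 mm up. May be absent (None)
- pot_white: small white casserole pot, lid clipped on for good, 84 mm wide, about 0.35 kg; origin under its centre, z up. Lid top 54 mm above the origin; on it a round steel lid knob, 18 mm wide and 20 mm tall (54 to 74 mm), by which it is lifted. Two stub ears reach 50 mm out along its y axis, 34 mm up. May be absent (None)
- pot_red_patch (a point): centre of the black 20 mm measuring patch on top of the red pot's lid, 28 mm from the pot's axis on its -x side, 54.5 mm above its underside
- pot_yellow_patch (a point): centre of the black 20 mm measuring patch on top of the yellow pot's lid, 28 mm from the pot's axis on its -x side, 54.5 mm above its underside
- pot_blue_patch (a point): centre of the black 20 mm measuring patch on top of the blue pot's lid, 28 mm from the pot's axis on its -x side, 54.5 mm above its underside
- pot_white_patch (a point): centre of the black 20 mm measuring patch on top of the white pot's lid, 28 mm from the pot's axis on its -x side, 54.5 mm above its underside
- ring0 (a point): centre of the left-hand (far from the dial) of the three white rings (108 mm across) on the black glass, on the glass, 45 mm above the counter; axes are the fixed plate's. Plate 220 mm deep (x), 520 wide (y), 45 high: black glass with rings at y 165, 40, -85 mm from its centre; at its -y end a steel panel, equally high, with the dial at y -195
- ring1 (a point): centre of the middle of the three white rings (108 mm across) on the black glass, on the glass, 45 mm above the counter; axes are the fixed plate's. Plate 220 mm deep (x), 520 wide (y), 45 high: black glass with rings at y 165, 40, -85 mm from its centre; at its -y end a steel panel, equally high, with the dial at y -195
- ring2 (a point): centre of the right-hand (nearest the dial) of the three white rings (108 mm across) on the black glass, on the glass, 45 mm above the counter; axes are the fixed plate's. Plate 220 mm deep (x), 520 wide (y), 45 high: black glass with rings at y 165, 40, -85 mm from its centre; at its -y end a steel panel, equally high, with the dial at y -195
- pointer (a joint): the thermostat's real setting: angle of the black 66 mm disc with the white line, 0 at the OFF stop, growing clockwise seen from above, up to 2.4 rad. Stiff (about 0.08 N m), stays where it is left. Cannot be turned by itself: the grip drives it, after the slack
- grip (a joint): the slack: angle of the dial's grip relative to the disc, 0 to 0.35 rad, positive clockwise. The grip turns nearly freely between these ends; at 0.35 it drives the disc clockwise, at 0 it drives it back. 0.35 = slack taken up in the clockwise direction. It stays where it is left
- tab (a joint): the red set tab beside the disc, on the same scale as joint pointer (0 = OFF, clockwise positive, rad); differs from day to day, does not move and cannot be bumped
- pointer_tip (a point): point 45 mm from the dial's axis in the direction of the disc's white line
- tab_tip (a point): the red tab, 45 mm from the dial's axis, 6 mm above the panel
- grip_top (a point): top centre of the dial's grip, on the dial's axis, 39.5 mm above the panel: a grey bar 46 mm long (along this point's x), 14 mm thick (its y), 26 mm tall (its upper 26 mm), to be gripped from above across its thickness
- thermo: yellow infrared thermometer, 230 g: black foot 64 (its x) by 50 by 12 mm, upright neck 26 (its x) by 28 mm (its y) up to 118 mm, nose sloping 60 degrees downward towards its +x. Origin under the centre of its foot, z up. Grip the neck from above across its 28 mm (its y), near the top. It starts standing in the dock with its axes along the dock's
- lens: the thermometer's lens (fixed to thermo), at (38, 0, 52) mm in the thermometer's frame; its x axis is the line of sight, which is 60 degrees below the thermometer's +x axis. It reads the patch from 50 to 150 mm away, at most 10 mm off the line
- dock: white dock tray fixed to the counter, 88 (its x) by 74 mm, rim 10 mm high, floor 4 mm thick, inside 80 by 66 mm; origin under its centre, axes as the standing thermometer's
- soap: green washing-up bottle, red cap, 56 mm wide, 170 mm tall; bystander, origin under its centre
- salt: white salt jar, steel cap, 38 mm wide, 65 mm tall; bystander, origin under its centre
- tin: aluminium spice tin, 56 mm wide, 50 mm tall; bystander, origin under its centre
- mill: dark wooden pepper mill, 48 mm wide, 130 mm tall; bystander, origin under its centre
Mind the look-alikes: they are no part of the job. Leave any orange or pink look-alike of the pot_blue alone.

How it is judged:
By the outcome, as a careful person would: the job done as asked, in the order asked, and still so for the second after the job is handed in, with the robot touching nothing.
Of pot_red, pot_yellow, pot_blue, pot_white only 2 to 3 are there at a start; the rules pass over those that are not, and their reading is None.
At some moment in a run one of pot_red, pot_yellow, pot_blue, pot_white may be knocked a few centimetres aside while the robot is not near it.
It also fails if it takes over 210 s, if anything falls off the work surface, if the arm or the gripper's body presses on something with over 40 N, if the wrist force passes 120 N, or if a joint passes its speed limit or range.

ROBOT

A 7-joint arm with a two-finger parallel gripper is mounted at the origin on the work surface. World frame = base frame: x ahead of the robot, y to its left, z up, the work surface at z = 0. Lengths are in mm, angles in rad, forces in N, time in s.
With the tool pointing down it reaches from about 400 to 925 mm from the base axis. Payload 4.1 kg.
Tool frame: the origin (TCP) lies on the centre line of the jaws, within the pads' length; the fingertips stand r.tcp_to_tips ahead of it and the grasp point (between the pads) lies 6 mm ahead of it (r.tcp_to_tips is the distance from the TCP to the fingertips, in mm); z points along the fingers, y is the direction in which the jaws open and shut (so a half turn about z gives the same grasp; the last joint's range is limited). The gripper opens to 85 mm and grips with 20 to 120 N. Pads are 22 mm wide; open, the fingers measure 114 mm over their backs; the gripper's body (76 mm by 85 mm) begins 54 mm behind the grasp point. The pads swing forward as they close: fully open they stand 13 mm farther back than shut.
Start: joints at [-1.343, 0.398, 0.045, 1.537, -0.019, 1.207, -0.051], TCP at [208.638, 615.638, 256.347] pointing down, gripper open.
Joint ranges: [-2.82, 2.82], [-0.49, 2.23], [-1.37, 1.46], [0, 2.46], [-1.36, 4.5], [0.23, 2], [-2.94, 2.94]. Speed limits (rad/s): [2.57, 2.57, 3.14, 3.14, 3.14, 3.14, 3.14].

INTERFACE

Orientations are given as a unit quaternion [x, y, z, w].
In Python, from plant import status, imaging, ticket, r gives the robot as it stands.
- The arm moves only by the shell command python3 -m jog 'ROWS' [OPENING] [FORCE]. ROWS is text: rows parted by semicolons, each of 4 numbers parted by spaces: the shift along the tool's x, y, z in cm, then the turn about the tool's z in rad. In form: dx dy dz twist; .... A call has exactly 8 rows; each row shifts and turns the commanded pose from where the row before left it, along the tool's axes as they then stand; what a row does not reach is not made up. A row lasts 1/10 s, in which the tool goes at most 50 mm and 8.59 degrees, less where a joint would pass 70% of its speed; a pose out of reach is approached as far as the arm can. A call is refused whole if a number of a shift passes 5 or a number of a turn 0.15, either way. A call with a gripper value outside its range is refused whole. OPENING is the closure, from 0 (fully open) to 1 (shut), set as the call begins (- or left out, the last holds). The fingers move at their own pace and stop on an object; FORCE is the grip in N (left out, the last holds). Time passes only in rows, so rows that do not move let the fingers close, or fill a call up. It gives the time, the measured TCP pose, the force and the opening at its end, in the units of the state.
- status.read_state(): the state, without advancing time (a new reading comes with each control period).
- imaging.grab_frame(name): name is "side" or "top" or "wrist"; returns a dict with "color" (480x640x3 uint8, red, green, blue), "fx", "fy", "cx", "cy" (pixels), "k1" (the pictures are not rectified: a ray, as slopes to the right and down, at radius r is drawn at 1 + k1 r^2 times it, then the intrinsics apply), "T" (4x4, takes a point from camera to world coordinates). Camera axes: x right, y down, z forward; pixel columns grow to the right and rows downward; lengths in mm; the calibration is good to about 2 mm. A picture is of the moment at which its call begins. There is no depth.
- ticket.job_done(): hands the job in, once; it reports no verdict.
The state is a dict: "time_s": time; "q": joint angles; "joint_vel": joint speeds; "effort": joint torques, N m; "eef_pos": TCP position; "tool_rot": TCP orientation; "wrist_force": force on the tool from outside, world axes, zero at the start; "wrist_torque": the same for the moment, N m; "finger_gap": opening from 0.0 (shut) to 1.0 (fully open).
Only numpy, scipy, OpenCV 4.12 (cv2) and the standard library are available. Lean on these libraries where they do the work, as an engineer would, in place of code of your own. Each camera call takes 0.05 s, during which the arm holds its last target. There are 200 camera calls.

## Working session

There is one attempt and no reset: what is moved stays moved. The work goes in short steps, Python scripts to look and compute and a shell command to move; the robot and the scene stay as the last step left them, time stands still between calls to the robot, and variables do not carry over. Pictures are saved under pics/ and viewed, about 12 in all and at most 16, crops included, and the job is handed in when it is done.

```bash
ls; mkdir -p pics; python3 - <<'E'
from plant import status, imaging, ticket, r
import cv2,numpy as np
s=status.read_state();print({k:np.round(v,3) for k,v in s.items()},r.tcp_to_tips)
for n in("side","top","wrist"):
    f=imaging.grab_frame(n);cv2.imwrite(f"pics/{n}0.png",f["color"][:,:,::-1]);print(n,f["fx"],f["cx"],f["cy"],f["k1"],np.round(f["T"],3).tolist())
E
```

```text
pics
{'time_s': np.float64(0.0), 'q': array([-1.343,  0.399,  0.045,  1.538, -0.019,  1.207, -0.051]), 'joint_vel': array([-0.001,  0.   , -0.001, -0.002,  0.   ,  0.   ,  0.   ]), 'effort': array([-0.0000e+00, -4.7513e+01,  1.3650e+00, -2.5422e+01,  1.2000e-02,
        1.0000e-02,  0.0000e+00]), 'eef_pos': array([208.404, 615.059, 255.242]), 'tool_rot': array([ 0.163,  0.987, -0.001, -0.   ]), 'wrist_force': array([ 0.26 , -1.192, -0.067]), 'wrist_torque': array([-0.009, -0.023,  0.001]), 'finger_gap': np.float64(1.001)} 25.0
side 588.9805240746181 312.81582352952194 239.32972477982662 -0.1939905655308601 [[0.999, -0.033, 0.017, 503.546], [-0.036, -0.764, 0.644, -972.676], [-0.008, -0.644, -0.765, 1187.026], [0.0, 0.0, 0.0, 1.0]]
top 456.22289696969244 329.0638005486009 238.7441095384858 -0.03083354686259671 [[0.011, -0.998, 0.065, 454.906], [-1.0, -0.011, 0.002, -70.564], [-0.001, -0.065, -0.998, 1334.715], [0.0, 0.0, 0.0, 1.0]]
wrist 431.84295786221946 323.41400222232636 232.53334369533775 -0.047814512823710784 [[0.322, 0.899, 0.298, 132.297], [0.947, -0.305, -0.103, 641.622], [-0.002, 0.315, -0.949, 373.514], [0.0, 0.0, 0.0, 1.0]]
```

View pics/top0.png

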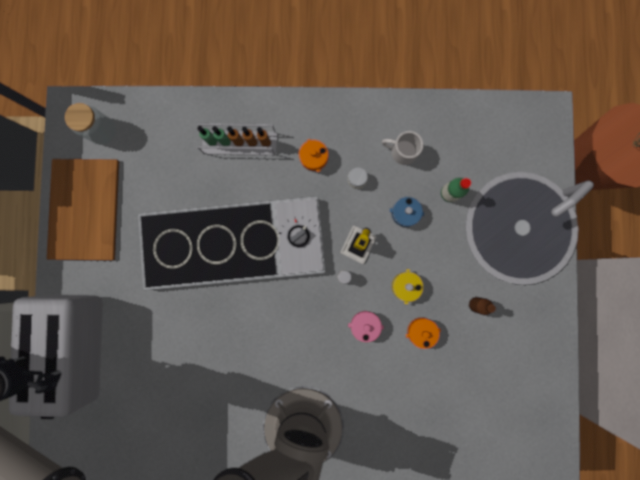

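View pics/side0.png

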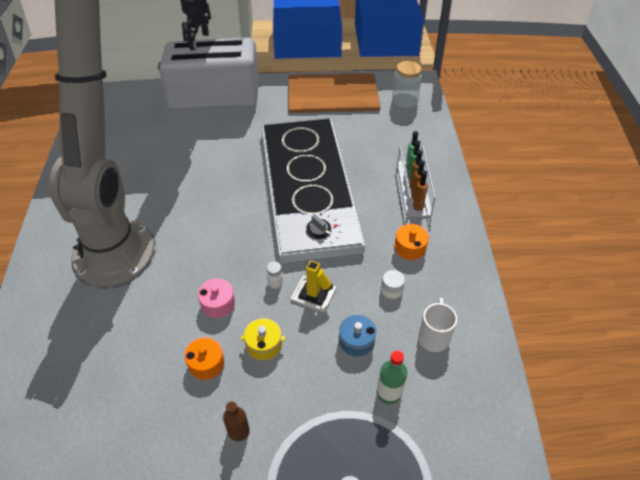

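The top view shows yellow (408,287) and blue (407,211) pots. The look-alikes are pink (366,326), orange (424,333) and orange (314,155). No red or white pot is visible: (357,178) and (345,277) are the small tin and salt, and (408,145) is a mug. The plate's dial is at (298,236) and the thermometer in its dock at (360,243). I'll write helpers, get coarse positions and confirm with an enlarged crop.

```bash
cat > h.py <<'E'
from plant import status, imaging, ticket, r
import cv2, numpy as np
from scipy.spatial.transform import Rotation as R
def grab(n,save=None):
    f=imaging.grab_frame(n)
    if save: cv2.imwrite(f"pics/{save}.png",f["color"][:,:,::-1])
    return f
def K(f): return np.array([[f["fx"],0,f["cx"]],[0,f["fy"],f["cy"]],[0,0,1]]),np.array([f["k1"],0,0,0,0])
def ray(f,px):
    k,d=K(f); u=cv2.undistortPoints(np.array(px,float).reshape(1,1,2),k,d)[0,0]
    T=np.array(f["T"]); return T[:3,3],T[:3,:3]@[u[0],u[1],1]
def onz(f,px,z):
    o,d=ray(f,px); return np.round(o+d*(z-o[2])/d[2],1)
def proj(f,P):
    k,d=K(f); T=np.linalg.inv(np.array(f["T"])); return cv2.projectPoints(np.array(P,float).reshape(-1,1,3),cv2.Rodrigues(T[:3,:3])[0],T[:3,3],k,d)[0].reshape(-1,2)
def tri(a,b):
    (o1,d1),(o2,d2)=a,b; s=np.linalg.lstsq(np.c_[d1,-d2],o2-o1,rcond=None)[0]
    p,q=o1+d1*s[0],o2+d2*s[1]; return np.round((p+q)/2,1),np.linalg.norm(p-q)
def hsv(f): return cv2.cvtColor(f["color"],cv2.COLOR_RGB2HSV)
def blobs(m,amin=30):
    n,l,st,c=cv2.connectedComponentsWithStats(m.astype(np.uint8)*255)
    return [(st[i,4],st[i,:4].tolist(),c[i].round(1)) for i in range(1,n) if st[i,4]>=amin]
def pose():
    s=status.read_state(); return np.array(s["eef_pos"]),R.from_quat(s["tool_rot"]).as_matrix()
def yaw():
    M=pose()[1]; return np.arctan2(M[1,0],M[0,0])   # heading of tool x
def go(target,head=None):
    "total shift (cm, present tool axes) and twist to bring TCP to target, tool x to heading"
    p,M=pose(); s=M.T@(np.array(target)-p)/10; st=status.read_state()
    print("shift cm",s.round(2),"yaw",yaw().round(3),"q7",round(st["q"][6],2),"t",round(st["time_s"],1))
    if head is not None:
        t=-(head-yaw()); print("twist",round((t+np.pi)%(2*np.pi)-np.pi,3))
E
python3 - <<'E'
from h import *
f=grab("top");g=grab("side");H=hsv(f);G=hsv(g)
for n,lo,hi in(("yel",22,34),("blue",100,115),("red",0,4),("red2",172,180),):
    for nm,X in(("top",H),("side",G)):
        print(n,nm,[b for b in blobs((X[...,0]>=lo)&(X[...,0]<=hi)&(X[...,1]>130)&(X[...,2]>60),12)])
for n,px,z in(("yel",(408,287),40),("blue",(407,211),40),("ring0",(172.5,249),45),("ring1",(216.5,245),45),("ring2",(261,240),45),("dial",(298.5,236),80),("dock",(359,245),8),("tab",(296,220),51)):print(n,onz(f,px,z))
go([500,-290,250],0)
a=cv2.resize(f["color"][160:360,320:480],None,fx=3,fy=3,interpolation=2);b=cv2.resize(g["color"][250:400,170:390],None,fx=1.45,fy=1.45)
b=cv2.resize(g["color"][230:400,180:390],None,fx=1.5,fy=1.5)
c=np.zeros((600,800,3),np.uint8);c[:,:480]=a;c[:255,480:795]=b
d=cv2.resize(f["color"][210:265,270:325],None,fx=5.5,fy=5.5);c[270:270+d.shape[0],485:485+d.shape[1]]=d
cv2.imwrite("pics/crop1.png",c[:,:,::-1])
E
```

```text
yel top [(np.int32(207), [353, 229, 17, 21], array([362. , 239.8])), (np.int32(679), [392, 270, 31, 34], array([407.2, 286.3]))]
yel side [(np.int32(568), [306, 261, 26, 37], array([315.9, 280.4])), (np.int32(1142), [241, 319, 44, 41], array([262.6, 339.1]))]
blue top []
blue side [(np.int32(3822), [274, 0, 68, 58], array([306.8,  28.3])), (np.int32(3560), [356, 0, 68, 56], array([388.6,  27.1])), (np.int32(495), [341, 317, 33, 29], array([355.5, 332.1]))]
red top [(np.int32(79), [461, 178, 10, 10], array([465.4, 182.8]))]
red side [(np.int32(145), [391, 351, 13, 14], array([396.8, 357.1]))]
red2 top []
red2 side []
yel [ 404.6 -292.4   40. ]
blue [ 620.7 -289.5   40. ]
ring0 [504.3 376.7  45. ]
ring1 [517.1 251.4  45. ]
ring2 [532.7 125.2  45. ]
dial [542.8  16.6  80. ]
dock [ 523.6 -155.     8. ]
tab [590.1  26.4  51. ]
shift cm [-56.66 -76.39   0.65] yaw 2.815 q7 -0.05 t 0.2
twist 2.815
```

View pics/crop1.png

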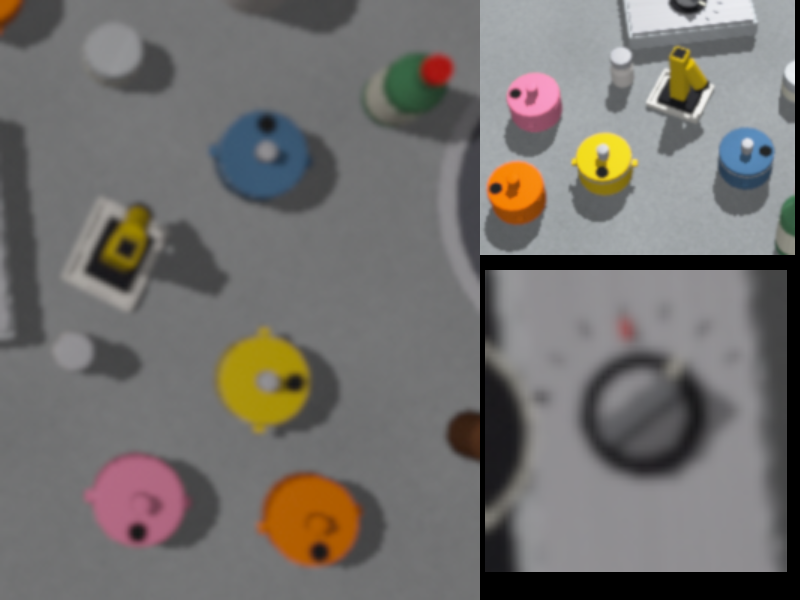

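The yellow and blue pots (crop 263,380 and 262,155) have steel knobs. The pink and both orange ones have loops in their own colour, so they are look-alikes. Red and white pots are absent. The pointer's white line (672,368) is past the red tab (626,328), and OFF is the black mark at (541,397). Now I move toward the yellow pot.

```bash
python3 - <<'E'
from h import *
p,M=pose();print(M.round(3))
go([430,150,250]);go([430,-150,250]);go([404,-292,230])
E
```

```text
[[-0.947  0.321 -0.   ]
 [ 0.321  0.947 -0.001]
 [-0.    -0.001 -1.   ]]
shift cm [-35.91 -36.97   0.62] yaw 2.815 q7 -0.05 t 0.2
shift cm [-45.54 -65.38   0.64] yaw 2.815 q7 -0.05 t 0.2
shift cm [-47.64 -79.66   2.65] yaw 2.815 q7 -0.05 t 0.2
```

```bash
python3 -m jog '-3.2 -3.3 0 0;-3.2 -3.3 0 0;-3.2 -3.3 0 0;-3.2 -3.3 0 0;-3.2 -3.3 0 0;-3.2 -3.3 0 0;-3.2 -3.3 0 0;-3.2 -3.3 0 0' 0.4 40; python3 -m jog '-3.2 -3.3 0 0;-3.2 -3.3 0 0;-3.2 -3.3 0 0;-1.4 -4 0 0;-1.4 -4 0 0;-1.4 -4 0 0;-1.4 -4 0 0;-1.4 -4 0 0'; python3 -m jog '-1.4 -4 0 0;-1.4 -4 0 0;-.7 -4.7 .5 0;-.7 -4.7 1 0;-.7 -4.7 1 0;0 0 0 0;0 0 0 0;0 0 0 0'
python3 - <<'E'
from h import *
f=grab("wrist","w1");H=hsv(f)
print([b for b in blobs((H[...,0]>=22)&(H[...,0]<=34)&(H[...,1]>130)&(H[...,2]>60),100)])
print([b for b in blobs((H[...,2]<45),100)])
go([404,-292,230])
E
```

```text
time_s: 1.05
eef_pos: [366.9, 281.6, 256.5]
tool_rot: [0.163, 0.987, 0.0, 0.0]
wrist_force: [0.8, -0.7, 0.1]
finger_gap: 0.597
time_s: 1.85
eef_pos: [427.3, -54.7, 256.5]
tool_rot: [0.163, 0.987, 0.0, 0.0]
wrist_force: [0.3, -0.7, 0.0]
finger_gap: 0.595
time_s: 2.65
eef_pos: [403.7, -276.7, 231.2]
tool_rot: [0.162, 0.987, 0.001, 0.0]
wrist_force: [0.3, 1.3, -0.7]
finger_gap: 0.603
[(np.int32(9437), [248, 147, 116, 126], array([307.4, 212.2])), (np.int32(5882), [486, 271, 105, 103], array([531.1, 324.5]))]
[(np.int32(646), [133, 1, 28, 31], array([146.2,  16.6])), (np.int32(2809), [4, 200, 81, 76], array([ 48.6, 232. ])), (np.int32(431), [257, 218, 24, 23], array([268.2, 229.3])), (np.int32(2162), [466, 245, 70, 69], array([495.2, 272.6])), (np.int32(47726), [0, 301, 640, 179], array([321.4, 425.1])), (np.int32(569), [553, 345, 32, 25], array([568.5, 357.3]))]
shift cm [-0.5  -1.48  0.13] yaw 2.818 q7 1.93 t 2.7
```

View pics/w1.png

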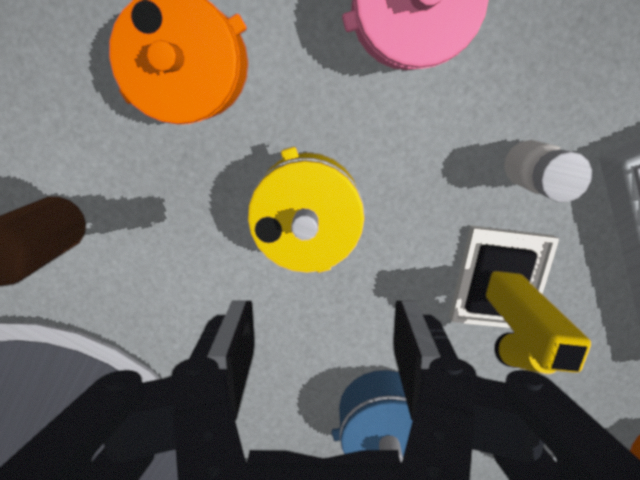

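Wrist view: yellow knob top is at (306,222) and its patch at (268,229). The thermometer's neck top is at (570,357), with the dock around (505,277).

```bash
python3 - <<'E'
from h import *
f=grab("wrist")
k=onz(f,(305,217),74);b=onz(f,(305,225),64);p=onz(f,(268.2,229.3),54.5);print("knobtop",k,b,"patch",p,p-k)
c=f["color"][195:250,285:325].astype(int);m=(c.max(2)-c.min(2)<40)&(c.sum(2)>300);print([(x[0],x[1],x[2]+[285,195]) for x in blobs(m)])
print("neck",onz(f,(568.5,357.3),118)); print("dock corners",[onz(f,q,10) for q in((475,227),(559,236),(541,329),(455,322))])
d=(p-k)[:2];print("pot heading",np.arctan2(-d[1],-d[0]))
go([k[0],k[1],231]);
E
```

```text
knobtop [ 400.1 -287.4   74. ] [ 408.2 -290.7   64. ] patch [ 405.5 -318.2   54.5] [  5.4 -30.8 -19.5]
[(np.int32(565), [6, 14, 26, 30], array([304.3, 224.8]))]
neck [ 530.2 -153.   118. ]
dock corners [array([ 470.1, -165.2,   10. ]), array([500.9, -98.7,  10. ]), array([ 585.3, -127.9,   10. ]), array([ 552.2, -201.2,   10. ])]
pot heading 1.7443570034746738
shift cm [ 0.02 -1.17  0.04] yaw 2.818 q7 1.93 t 2.8
```

```bash
python3 - <<'E'
from h import *
f=grab("wrist")
k=onz(f,(304,226),74);l=onz(f,(306.5,214),54);p=onz(f,(268.2,229.3),54.5);print(k,l,p,np.linalg.norm((p-k)[:2]))
d=(p-k)[:2];print("pot heading",np.arctan2(-d[1],-d[0]))
go([k[0],k[1],81]);go([k[0],k[1],231])
for x in((k[0],k[1],74),):print(proj(f,x))
E
```

```text
[ 405.9 -290.1   74. ] [ 403.7 -288.4   54. ] [ 405.6 -318.1   54.5] 28.00160709673643
pot heading 1.5600824510377989
shift cm [-0.61 -1.25 15.04] yaw 2.818 q7 1.93 t 2.8
shift cm [-0.62 -1.23  0.04] yaw 2.818 q7 1.93 t 2.8
[[304.02120187 225.94320785]]
```

```bash
python3 -m jog '-.6 -1.2 0 0;0 0 3 0;0 0 3 0;0 0 3 0;0 0 3 0;0 0 2 0;0 0 .8 0;0 0 0 0'; python3 -m jog '0 0 0 0;0 0 0 0;0 0 0 0;0 0 0 0;0 0 0 0;0 0 0 0;0 0 0 0;0 0 0 0' 1 50
python3 - <<'E'
from h import *
go([405,-289.5,83])
f=grab("top")
print("ring proj",proj(f,[[504.3,376.7,45]]))
# rings: fit ellipses on bright-on-dark
g=cv2.cvtColor(f["color"],cv2.COLOR_RGB2GRAY)
m=(g[205:285,145:275]>90).astype(np.uint8)*255
cs,_=cv2.findContours(m,cv2.RETR_CCOMP,cv2.CHAIN_APPROX_NONE)
for c in cs:
    if len(c)>60:
        e=cv2.fitEllipse(c);q=np.array(e[0])+[145,205];print(q.round(1),np.round(e[1],1),onz(f,q,45))
E
```

```text
time_s: 3.6
eef_pos: [405.0, -290.3, 82.8]
tool_rot: [0.162, 0.987, 0.0, -0.001]
wrist_force: [-0.3, 0.5, -0.5]
finger_gap: 0.604
time_s: 4.4
eef_pos: [406.0, -291.3, 84.4]
tool_rot: [0.162, 0.987, 0.0, 0.001]
wrist_force: [0.6, 2.0, 7.8]
finger_gap: 0.184
shift cm [0.16 0.14 0.14] yaw 2.815 q7 2.17 t 4.4
ring proj [[172.48502502 248.98606659]]
[265.4 282.7] [ 2.9 45.6] [412.3 110.2  45. ]
[229.1 280.4] [  3.1 103.1] [417.5 213.   45. ]
[172.4 248.2] [37.5 38.4] [506.5 377.1  45. ]
[172.2 248.1] [34.9 35.8] [506.8 377.5  45. ]
[215.9 244. ] [37.9 38.7] [519.9 253.1  45. ]
[215.9 243.8] [35.1 35.6] [520.4 253.1  45. ]
[260.5 236.3] [34.  50.5] [543.1 126.9  45. ]
[116.1 211.4] [  8.8 227.3] [610.2 543.6  45. ]
```

```bash
python3 -m jog '0 0 -1 0;0 0 -3 0;0 0 -4 0;0 0 -4 0;0 0 -4 0;0 0 0 0;0 0 0 0;0 0 0 0'
python3 - <<'E'
from h import *
print(status.read_state()["wrist_force"],status.read_state()["finger_gap"])
go([507,377,240])
E
```

```text
time_s: 5.25
eef_pos: [403.5, -290.3, 241.5]
tool_rot: [0.163, 0.987, 0.001, -0.002]
wrist_force: [-0.8, -1.0, -4.0]
finger_gap: 0.184
[-0.76717007 -0.96883868 -3.9713752 ] 0.18401853010725525
shift cm [11.62 66.52  0.25] yaw 2.815 q7 1.96 t 5.2
```

```bash
python3 -m jog '.35 2.1 0 0;.35 2.1 0 0;.73 4.16 0 0;.73 4.16 0 0;.73 4.16 0 0;.73 4.16 0 0;.73 4.16 0 0;.73 4.16 0 0'; python3 -m jog '.73 4.16 0 0;.73 4.16 0 0;.73 4.16 0 0;.73 4.16 0 0;.73 4.16 0 0;.73 4.16 0 0;.73 4.16 0 0;.73 4.16 0 0';  python3 -m jog '.35 2.05 0 0;.35 2.05 0 0;0 0 0 .1;0 0 0 .14;0 0 0 .14;0 0 0 .14;0 0 0 .14;0 0 0 .14'; python3 -m jog '0 0 0 .14;0 0 0 .14;0 0 0 .14;0 0 0 .14;0 0 0 .1;0 0 0 0;0 0 0 0;0 0 0 0'
python3 - <<'E'
from h import *
go([507,377,240],1.36)
f=grab("wrist","w2")
E
```

```text
time_s: 6.05
eef_pos: [448.9, 2.6, 241.4]
tool_rot: [0.163, 0.987, -0.001, -0.002]
wrist_force: [1.3, 0.6, -4.5]
finger_gap: 0.177
time_s: 6.85
eef_pos: [500.8, 335.8, 240.2]
tool_rot: [0.163, 0.987, -0.002, -0.002]
wrist_force: [0.7, -0.3, -4.5]
finger_gap: 0.184
time_s: 7.65
eef_pos: [507.3, 375.1, 240.1]
tool_rot: [0.537, 0.844, -0.003, -0.001]
wrist_force: [0.2, -0.1, -3.5]
finger_gap: 0.181
time_s: 8.45
eef_pos: [508.1, 375.9, 242.2]
tool_rot: [0.779, 0.627, -0.001, 0.0]
wrist_force: [0.4, 0.2, -4.6]
finger_gap: 0.18
shift cm [ 0.09 -0.13  0.22] yaw 1.356 q7 -0.65 t 8.4
twist -0.004
```

View pics/w2.png

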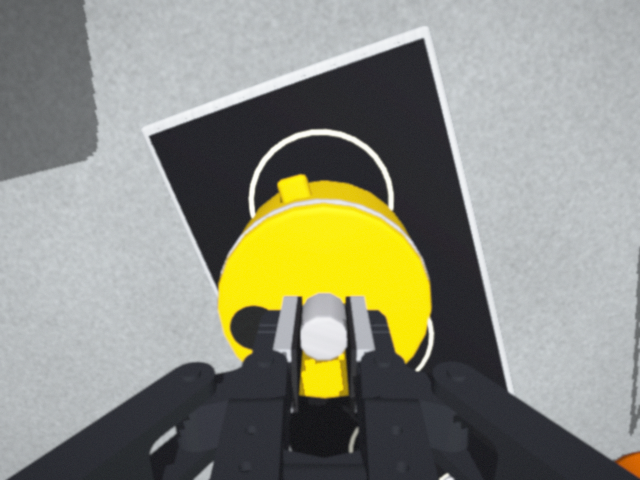

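Yellow pot hangs well in the pads above the ring. Lowering it.

```bash
python3 -m jog '.09 -.13 2 0;0 0 3 0;0 0 3 0;0 0 1.8 0;0 0 .8 0;0 0 .4 0;0 0 0 0;0 0 0 0'; python3 -m jog '0 0 .1 0;0 0 .1 0;0 0 .1 0;0 0 0 0;0 0 0 0;0 0 0 0;0 0 0 0;0 0 0 0'
```

```text
time_s: 9.3
eef_pos: [508.2, 377.7, 134.6]
tool_rot: [0.779, 0.627, 0.001, -0.0]
wrist_force: [-0.3, -0.4, -3.8]
finger_gap: 0.188
time_s: 10.1
eef_pos: [507.4, 377.3, 130.3]
tool_rot: [0.779, 0.627, 0.0, 0.0]
wrist_force: [-0.5, 1.2, -4.5]
finger_gap: 0.183
```

```bash
python3 -m jog '0 0 .1 0;0 0 .1 0;0 0 0 0;0 0 0 0;0 0 0 0;0 0 0 0;0 0 0 0;0 0 0 0';python3 -m jog '0 0 0 0;0 0 0 0;0 0 0 0;0 0 -1 0;0 0 -2 0;0 0 -3 0;0 0 -3 0;0 0 -3 0' 0.4
python3 - <<'E'
from h import *
print(status.read_state()["wrist_force"])
f=grab("top","t2");go([600,-290,242]); go([480,150,242])
c=cv2.resize(f["color"][180:330,130:480],None,fx=2.2,fy=2.2,interpolation=2);cv2.imwrite("pics/t2c.png",c[:,:,::-1])
E
```

```text
time_s: 10.9
eef_pos: [508.0, 377.4, 129.5]
tool_rot: [0.779, 0.627, 0.001, -0.0]
wrist_force: [-0.9, -0.6, 6.1]
finger_gap: 0.183
time_s: 11.7
eef_pos: [507.5, 377.2, 250.1]
tool_rot: [0.779, 0.627, 0.0, 0.0]
wrist_force: [1.3, 0.4, 0.5]
finger_gap: 0.596
[1.34087492 0.38317343 0.51054219]
shift cm [-63.37  23.11   1.01] yaw 1.354 q7 -0.66 t 11.8
shift cm [-22.97   1.95   1.21] yaw 1.354 q7 -0.66 t 11.8
```

View pics/t2c.png

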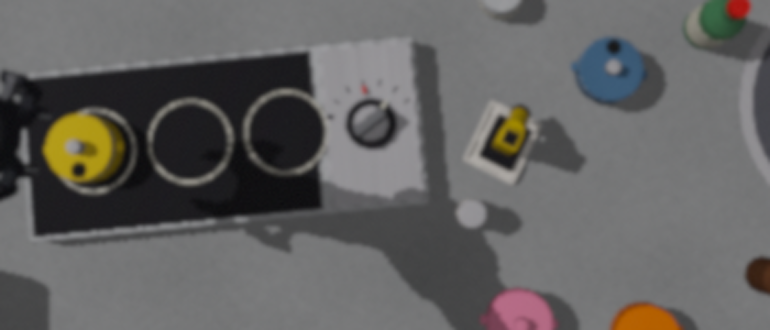

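Yellow sits in the left ring; the 14 px offset matches the expected lid parallax. On to blue.

```bash
python3 -m jog '-4.2 1.5 0 0;-4.2 1.5 0 0;-4.2 1.5 0 0;-4.2 1.5 0 0;-4.2 1.5 0 0;-4.2 1.5 0 0;-4.2 1.5 0 0;-4.2 1.5 0 0';python3 -m jog '-4.2 1.5 0 0;-4.2 1.5 0 0;-4.2 1.5 0 0;-4.2 1.5 0 0;-4.2 1.5 0 0;-4.2 1.5 0 0;-4.2 1.5 0 0;0 0 0 -.15'; python3 -m jog '0 0 0 -.15;0 0 0 -.15;0 0 0 -.15;0 0 0 -.15;0 0 0 -.15;0 0 0 -.15;0 0 0 0;0 0 0 0'
python3 - <<'E'
from h import *
f=grab("wrist","w3");H=hsv(f);cv=f["color"].astype(int)
B=[b for b in blobs((H[...,0]>=98)&(H[...,0]<=118)&(H[...,1]>110)&(H[...,2]>40),400)];print(B)
for b in B:
    x,y,w,h=b[1]; s=cv[y:y+h,x:x+w]; print("dark",[(c[0],c[1],c[2]+[x,y]) for c in blobs(s.max(2)<35,80)],"steel",[(c[0],c[1],c[2]+[x,y]) for c in blobs((s.max(2)-s.min(2)<45)&(s.sum(2)>330),80)])
go([610,-290,242]); print(proj(f,[620,-290,54]))
E
```

```text
time_s: 12.55
eef_pos: [552.7, 21.6, 249.0]
tool_rot: [0.779, 0.627, 0.001, 0.0]
wrist_force: [0.9, -0.3, -0.2]
finger_gap: 0.596
time_s: 13.35
eef_pos: [589.8, -294.8, 248.9]
tool_rot: [0.732, 0.681, -0.003, 0.002]
wrist_force: [-0.2, -0.0, -0.7]
finger_gap: 0.598
time_s: 14.15
eef_pos: [592.2, -286.5, 248.6]
tool_rot: [0.362, 0.932, 0.0, 0.0]
wrist_force: [0.1, 0.0, 0.5]
finger_gap: 0.599
[(np.int32(7428), [292, 179, 106, 101], array([342.6, 226.6]))]
dark [(np.int32(161), [64, 72, 21, 19], array([365.6, 259.5]))] steel [(np.int32(240), [66, 0, 40, 19], array([383.1, 183.3])), (np.int32(536), [42, 43, 25, 30], array([346.5, 238. ])), (np.int32(524), [65, 62, 41, 39], array([386.3, 268.8])), (np.int32(154), [0, 94, 40, 7], array([309.5, 277.3]))]
shift cm [-1.56  0.94  0.65] yaw 2.402 q7 1.44 t 14.2
[[343.99220768 232.51570568]]
```

View pics/w3.png

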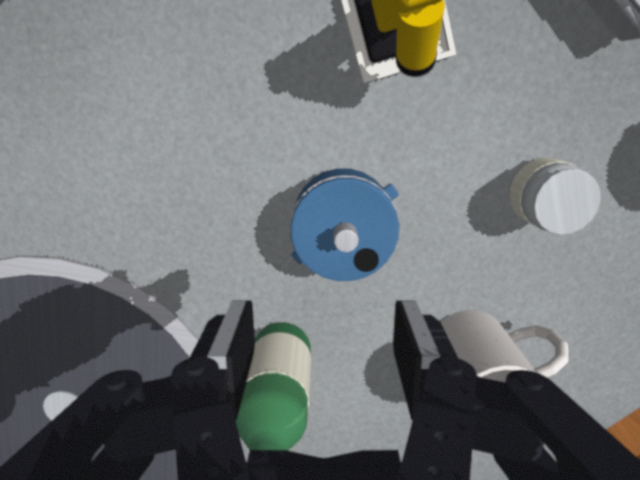

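Blue's knob top is at (346,239) and its patch at (366,260). The soap bottle at (270,400) needs a clearance check.

```bash
python3 - <<'E'
from h import *
f=grab("wrist")
k=onz(f,(346.3,239),74);p=onz(f,(365.6,259.5),54.5);l=onz(f,(345.5,226.5),54);d=(p-k)[:2];print(k,p,l,np.linalg.norm(d),"head",np.arctan2(-d[1],-d[0]))
t=grab("top");s=grab("side");print("soap",tri(ray(t,(465.4,182.8)),ray(s,(396.8,357.1))))
go([k[0],k[1],83])
E
```

```text
[ 619.1 -288.2   74. ] [ 647.7 -292.1   54.5] [ 617.1 -285.9   54. ] 28.8646843045269 head 3.0060649396042916
soap (array([ 680. , -420.5,  164.5]), np.float64(0.5857917947971923))
shift cm [-2.12  1.67 16.53] yaw 2.404 q7 1.44 t 14.3
```

```bash
python3 -m jog '-2.1 1.6 0 0;0 0 4 0;0 0 4 0;0 0 4 0;0 0 3 0;0 0 1.2 0;0 0 .2 0;0 0 0 0'; python3 -m jog '0 0 0 0;0 0 0 0;0 0 0 0;0 0 0 0;0 0 0 0;0 0 0 0;0 0 0 0;0 0 0 0' 1 50;  python3 -m jog '0 0 -1 0;0 0 -3 0;0 0 -4 0;0 0 -4 0;0 0 -4 0;0 0 0 0;0 0 0 0;0 0 0 0'
python3 - <<'E'
from h import *
go([533.6,129,240])
E
```

```text
time_s: 15.15
eef_pos: [619.3, -289.1, 85.5]
tool_rot: [0.36, 0.933, -0.0, 0.001]
wrist_force: [-0.5, 0.5, -0.0]
finger_gap: 0.602
time_s: 15.95
eef_pos: [619.3, -289.2, 86.1]
tool_rot: [0.36, 0.933, 0.0, 0.001]
wrist_force: [-1.2, -0.3, 6.1]
finger_gap: 0.18
time_s: 16.75
eef_pos: [617.2, -287.4, 241.8]
tool_rot: [0.36, 0.933, 0.0, -0.002]
wrist_force: [0.4, -0.3, -3.4]
finger_gap: 0.18
shift cm [34.16 25.23  0.32] yaw 2.405 q7 1.43 t 16.8
```

```bash
python3 -m jog '1.7 1.25 0 0;1.7 1.25 0 0;3.4 2.52 0 0;3.4 2.52 0 0;3.4 2.52 0 0;3.4 2.52 0 0;3.4 2.52 0 0;3.4 2.52 0 0'; python3 -m jog '3.4 2.52 0 0;3.4 2.52 0 0;1.75 1.25 0 0;1.75 1.25 0 0;0 0 0 .14;0 0 0 .14;0 0 0 .14;0 0 0 .14'; python3 -m jog '0 0 0 .14;0 0 0 .14;0 0 0 .14;0 0 0 .14;0 0 0 .14;0 0 0 .14;0 0 0 0;0 0 0 0'
python3 - <<'E'
from h import *
go([533.6,129,240])
E
```

```text
time_s: 17.55
eef_pos: [558.5, 3.7, 242.1]
tool_rot: [0.36, 0.933, -0.001, -0.002]
wrist_force: [1.6, 0.2, -3.7]
finger_gap: 0.181
time_s: 18.35
eef_pos: [533.4, 126.8, 242.1]
tool_rot: [0.606, 0.795, -0.002, -0.001]
wrist_force: [0.2, -1.0, -3.5]
finger_gap: 0.18
time_s: 19.15
eef_pos: [534.0, 126.9, 243.0]
tool_rot: [0.876, 0.483, -0.001, -0.0]
wrist_force: [-0.2, -0.9, -3.8]
finger_gap: 0.182
shift cm [ 0.15 -0.14  0.3 ] yaw 1.008 q7 -0.68 t 19.1
```

```bash
python3 -m jog '.15 -.14 2 0;0 0 3 0;0 0 3 0;0 0 1.8 0;0 0 .8 0;0 0 .4 0;0 0 0 0;0 0 0 0'; python3 -m jog '0 0 .1 0;0 0 .1 0;0 0 .1 0;0 0 0 0;0 0 0 0;0 0 0 0;0 0 0 0;0 0 0 0'
```

```text
time_s: 19.95
eef_pos: [535.4, 129.1, 135.3]
tool_rot: [0.876, 0.482, 0.001, 0.0]
wrist_force: [0.0, -0.1, -3.7]
finger_gap: 0.182
time_s: 20.75
eef_pos: [534.6, 129.0, 131.3]
tool_rot: [0.876, 0.482, 0.0, -0.0]
wrist_force: [-0.2, 0.2, -3.5]
finger_gap: 0.184
```

```bash
python3 -m jog '0 0 .1 0;0 0 .1 0;0 0 0 0;0 0 0 0;0 0 0 0;0 0 0 0;0 0 0 0;0 0 0 0';python3 -m jog '0 0 0 0;0 0 0 0;0 0 0 0;0 0 -1 0;0 0 -2 0;0 0 -3 0;0 0 -3 0;0 0 0 0' 0.4
python3 - <<'E'
from h import *
print(status.read_state()["wrist_force"])
go([545.5,19.6,220])
E
```

```text
time_s: 21.55
eef_pos: [534.5, 129.2, 131.1]
tool_rot: [0.876, 0.482, 0.0, -0.001]
wrist_force: [-5.1, -0.1, 10.4]
finger_gap: 0.182
time_s: 22.35
eef_pos: [537.7, 129.1, 224.1]
tool_rot: [0.876, 0.481, 0.005, 0.001]
wrist_force: [0.5, 0.3, 0.6]
finger_gap: 0.598
[0.5222964  0.34327718 0.62861655]
shift cm [-8.82  6.53  0.38] yaw 1.005 q7 -0.66 t 22.4
```

```bash
python3 -m jog '-4.4 3.2 0 0;-4.4 3.2 0 0;0 0 0 0;0 0 0 0;0 0 0 0;0 0 0 0;0 0 0 0;0 0 0 0'
python3 - <<'E'
from h import *
f=grab("wrist","w4");print(proj(f,[[545.5,19.6,84.5],[545.5,19.6,52],[533.6,129,119],[533.6,129,45]]).round(0))
go([545.5,19.6,220])
cv2.imwrite("pics/w4v.png",cv2.resize(f["color"],(800,600),interpolation=2)[:,:,::-1])
E
```

```text
time_s: 23.15
eef_pos: [540.8, 30.1, 219.2]
tool_rot: [0.876, 0.482, -0.0, -0.0]
wrist_force: [-0.0, -0.1, -0.3]
finger_gap: 0.598
[[339. 238.]
 [337. 223.]
 [202.  94.]
 [232.  93.]]
shift cm [-0.62  0.94 -0.08] yaw 1.006 q7 -0.48 t 23.2
```

View pics/w4v.png

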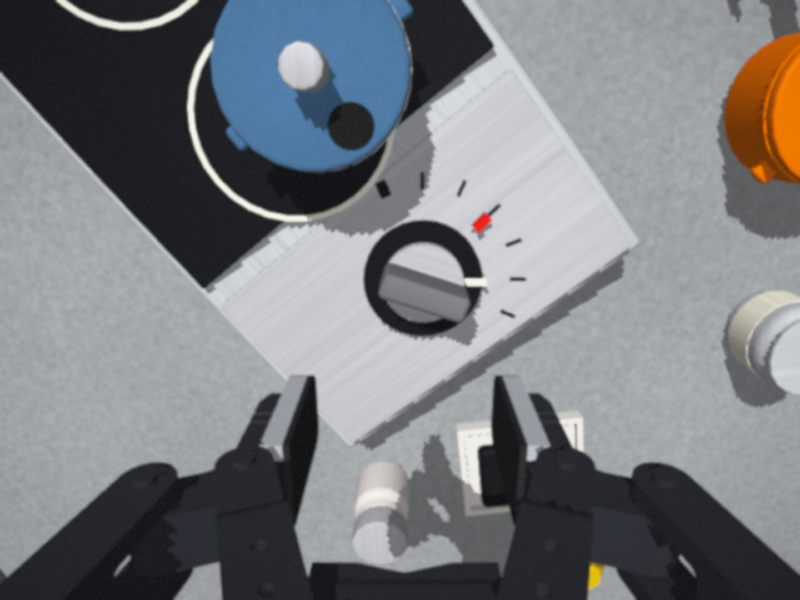

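Blue sits inside its ring. In 800-px coordinates: tab (482,223), white line (476,282), OFF mark (383,189), dial centre (423,278).

```bash
python3 - <<'E'
from h import *
f=cv2.imread("pics/w4.png")
g=grab("wrist");c=g["color"].astype(int)
red=[b for b in blobs((c[...,0]>150)&(c[...,1]<70)&(c[...,2]<70),20)];print(red)
C=np.array([545.5,19.6])
def ang(px,z):
    p=onz(g,px,z);d=p[:2]-C;return p,round(float(np.arctan2(d[1],d[0])),3),round(float(np.hypot(*d)),1)
for n,px,z in(("tab",red[0][2],51),("off",(383/1.25,189/1.25),45),("tick at tab",(494/1.25,209/1.25),45),("line out",(487/1.25,282/1.25),54),("line in",(465/1.25,282/1.25),54),("last tick",(508/1.25,314/1.25),45),("top1",(382/1.25,285/1.25),84.5),("top2",(467/1.25,315/1.25),84.5)):print(n,ang(px,z))
# disc black ring fit
m=(c.max(2)<50)[170:285,280:395].astype(np.uint8)*255
cs,_=cv2.findContours(m,cv2.RETR_EXTERNAL,cv2.CHAIN_APPROX_NONE);q=max(cs,key=len);e=cv2.fitEllipse(q);print(e,onz(g,np.array(e[0])+[280,170],55))
# bar edges via Hough-like fit: top face mid-grey mask
E
```

```text
[(np.int32(96), [379, 171, 13, 14], array([384.9, 177.5]))]
tab (array([589.3,  29.1,  51. ]), 0.214, 44.8)
off (array([553.7,  71.5,  45. ]), 1.414, 52.5)
tick at tab (array([598.9,  30.1,  45. ]), 0.194, 54.4)
line out (array([575.3,  -0.9,  54. ]), -0.603, 36.2)
line in (array([565. ,   5.6,  54. ]), -0.623, 24.0)
last tick (array([575.7, -27.6,  45. ]), -1.002, 56.0)
top1 (array([531.8,  36.1,  84.5]), 2.264, 21.4)
top2 (array([5.592e+02, 1.000e-01, 8.450e+01]), -0.958, 23.8)
((57.31412124633789, 52.53413772583008), (83.3446044921875, 84.68651580810547), 84.83523559570312) [546.2  20.5  55. ]
```

```bash
python3 -m jog '0 0 0 .15;0 0 0 .15;0 0 0 .15;0 0 0 .15;0 0 0 .15;0 0 0 .15;0 0 0 .15;0 0 0 .15'; python3 -m jog '0 0 0 .15;0 0 0 .15;0 0 0 .15;0 0 0 .15;0 0 0 .15;0 0 0 0;0 0 0 0;0 0 0 0'
python3 - <<'E'
from h import *
go([545.8,20,90],-.94)
E
```

```text
time_s: 24.05
eef_pos: [540.8, 29.4, 219.3]
tool_rot: [0.995, -0.1, 0.0, -0.0]
wrist_force: [1.0, -0.4, -0.8]
finger_gap: 0.601
time_s: 24.85
eef_pos: [540.8, 29.3, 219.3]
tool_rot: [0.891, -0.454, -0.0, -0.0]
wrist_force: [-0.1, 0.5, 0.1]
finger_gap: 0.601
shift cm [ 1.05  0.15 12.93] yaw -0.943 q7 -2.16 t 24.9
twist -0.003
```

```bash
python3 -m jog '1.05 .15 0 0;0 0 4 0;0 0 4 0;0 0 3 0;0 0 1.5 0;0 0 .4 0;0 0 0 0;0 0 0 0'; python3 -m jog '0 0 0 0;0 0 0 0;0 0 0 0;0 0 0 0;0 0 0 0;0 0 0 0;0 0 0 0;0 0 0 0' 1 30
python3 - <<'E'
from h import *
s=status.read_state();print(s["wrist_force"],s["wrist_torque"]);go([545.8,20,90])
E
```

```text
time_s: 25.65
eef_pos: [547.1, 19.5, 91.8]
tool_rot: [0.89, -0.455, 0.001, -0.001]
wrist_force: [-0.7, -1.1, -0.2]
finger_gap: 0.602
time_s: 26.45
eef_pos: [545.0, 19.1, 91.1]
tool_rot: [0.89, -0.455, -0.001, 0.0]
wrist_force: [-3.6, -1.0, 7.0]
finger_gap: 0.154
[-3.55266396 -0.9681094   6.99171257] [-0.17572457  0.77597297  0.03591754]
shift cm [-0.03 -0.12  0.11] yaw -0.945 q7 -2.01 t 26.4
```

```bash
python3 -m jog '0 0 0 -.14;0 0 0 -.14;0 0 0 -.14;0 0 0 -.14;0 0 0 -.14;0 0 0 -.14;0 0 0 -.14;0 0 0 -.14'; python3 -m jog '0 0 0 -.14;0 0 0 -.14;0 0 0 -.14;0 0 0 -.14;0 0 0 -.14;0 0 0 -.14;0 0 0 -.14;0 0 0 0'
python3 - <<'E'
from h import *
s=status.read_state();print(s["wrist_force"],s["wrist_torque"]);go([545.8,20,90])
E
python3 -m jog '0 0 0 -.04;0 0 0 -.04;0 0 0 -.04;0 0 0 -.04;0 0 0 -.04;0 0 0 -.04;0 0 0 0;0 0 0 0'
python3 - <<'E'
from h import *
s=status.read_state();print(s["wrist_force"],s["wrist_torque"]);go([545.8,20,90])
E
```

```text
time_s: 27.25
eef_pos: [544.6, 18.4, 91.1]
tool_rot: [0.996, 0.089, -0.001, 0.0]
wrist_force: [-4.0, -2.3, 6.0]
finger_gap: 0.156
time_s: 28.05
eef_pos: [545.0, 17.8, 91.1]
tool_rot: [0.838, 0.546, -0.001, 0.0]
wrist_force: [-3.8, -3.3, 6.4]
finger_gap: 0.154
[-3.828368   -3.33804607  6.3867921 ] [-0.77020055  0.91462175 -0.00967497]
shift cm [ 0.24 -0.01  0.11] yaw 1.154 q7 -0.28 t 28.1
time_s: 28.85
eef_pos: [545.1, 17.7, 91.1]
tool_rot: [0.768, 0.641, -0.001, 0.0]
wrist_force: [-3.6, -3.6, 7.2]
finger_gap: 0.155
[-3.5862032  -3.63709634  7.24222473] [-0.79197344  0.88804918  0.08249148]
shift cm [0.23 0.02 0.11] yaw 1.391 q7 -0.07 t 28.9
```

```bash
cat > m.py <<'E'
from h import *
s=status.read_state();print("TORQUE",np.round(s["wrist_torque"],3),"F",np.round(s["wrist_force"],1),"yaw",yaw().round(3),"gap",round(s["finger_gap"],3),"q7",round(s["q"][6],3),"eff7",np.round(s["effort"][6],3))
E
for i in 1 2 3 ; do python3 -m jog '0 0 0 -.02;0 0 0 -.02;0 0 0 0;0 0 0 0;0 0 0 0;0 0 0 0;0 0 0 0;0 0 0 0' >/dev/null; python3 m.py; done
```

```text
TORQUE [-0.787  0.868 -0.267] F [-3.8 -3.8  6.6] yaw 1.43 gap 0.155 q7 -0.038 eff7 0.248
TORQUE [-0.733  0.811 -0.768] F [-4.2 -4.5  7. ] yaw 1.467 gap 0.157 q7 -0.005 eff7 0.801
TORQUE [-0.703  0.79  -1.095] F [-2.7 -2.5  6.9] yaw 1.506 gap 0.156 q7 0.029 eff7 1.06
```

```bash
python3 -m jog '0 0 0 .14;0 0 0 .14;0 0 0 .14;0 0 0 .14;0 0 0 .14;0 0 0 .14;0 0 0 .14;0 0 0 .14';python3 -m jog '0 0 0 .14;0 0 0 .1;0 0 0 0;0 0 0 0;0 0 0 0;0 0 0 0;0 0 0 0;0 0 0 0';python3 m.py
python3 - <<'E'
from h import *
f=grab("wrist","w5");C=[545.8,20]
print(proj(f,[[590.3,30,51],[C[0],C[1],52]]).round(0))
E
```

```text
time_s: 32.05
eef_pos: [544.9, 18.3, 91.1]
tool_rot: [0.981, 0.192, -0.001, 0.0]
wrist_force: [-3.8, -2.6, 7.7]
finger_gap: 0.156
time_s: 32.85
eef_pos: [544.9, 18.4, 91.0]
tool_rot: [0.997, 0.076, -0.001, 0.0]
wrist_force: [-4.0, -2.0, 7.8]
finger_gap: 0.158
TORQUE [-0.536  0.911  0.01 ] F [-4.  -2.   7.8] yaw 0.152 gap 0.158 q7 -1.123 eff7 0.002
[[312. 187.]
 [321. 298.]]
```

View pics/w5.png

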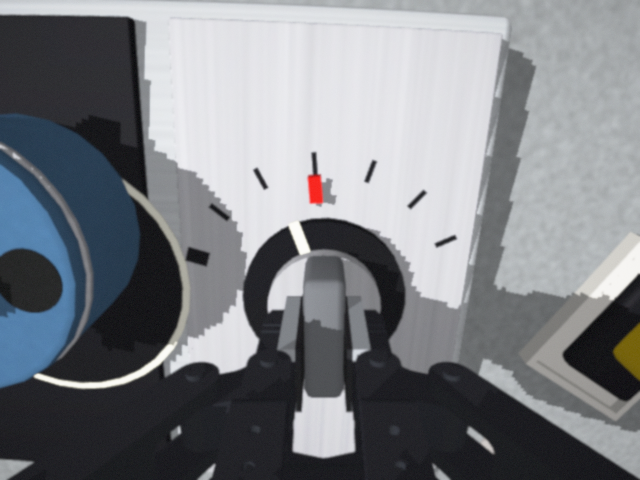

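Line end is at (294,223) with the red tab at (315,190); the pointer is still slightly short of the tab.

```bash
cat > dial.py <<'E'
from h import *
import sys
f=grab("wrist",sys.argv[1] if len(sys.argv)>1 else None);c=f["color"].astype(int);C=np.array([545.8,20])
red=blobs((c[...,0]>150)&(c[...,1]<70)&(c[...,2]<70),20)[0];t=onz(f,red[2],51)
dm=(c.max(2)<60).astype(np.uint8)
x0,y0=proj(f,[C[0],C[1],56])[0]
w=(c.min(2)>170)&(c.max(2)-c.min(2)<60)
yy,xx=np.mgrid[:480,:640]
# annulus of the black disc in world coords at z=56
pts=np.argwhere(w);k,d=K(f);T=np.array(f["T"]);u=cv2.undistortPoints(pts[:,::-1].astype(float).reshape(-1,1,2),k,d)[:,0]
dr=np.c_[u,np.ones(len(u))]@T[:3,:3].T;P=T[:3,3]+dr*((56-T[2,3])/dr[:,2])[:,None];V=P[:,:2]-C;rr=np.hypot(*V.T)
s=(rr>25.5)&(rr<31);a=np.arctan2(V[s,1],V[s,0]);ta=np.arctan2(*(t[:2]-C)[::-1])
a=a[abs(a-ta)<.6]
print("n",len(a),"line heading",np.median(a).round(3),"spread",a.std().round(3),"tab heading",ta.round(3),"r",np.hypot(*(t[:2]-C)).round(1),"pixel tab",red[2],"pointer minus tab (cw+)",(ta-np.median(a)).round(3))
E
python3 dial.py; python3 - <<'E'
from h import *
f=grab("wrist");C=np.array([545.8,20])
for px in((294,223),(304,251)):
    for z in(54,58):
        p=onz(f,px,z);d=p[:2]-C;print(px,z,p,np.arctan2(d[1],d[0]).round(3),np.hypot(*d).round(1))
E
```

```text
n 153 line heading 0.443 spread 0.043 tab heading 0.197 r 44.9 pixel tab [315.1 188.5] pointer minus tab (cw+) -0.246
(294, 223) 54 [576.2  34.8  54. ] 0.453 33.8
(294, 223) 58 [577.5  34.7  58. ] 0.434 34.9
(304, 251) 54 [565.7  29.5  54. ] 0.445 22.1
(304, 251) 58 [567.2  29.6  58. ] 0.422 23.5
```

```bash
python3 -m jog '0 0 0 .08;0 0 0 .08;0 0 0 .07;0 0 0 0;0 0 0 0;0 0 0 0;0 0 0 0;0 0 0 0'|tail -2;python3 m.py;python3 dial.py w6
```

```text
wrist_force: [-4.1, -2.5, 7.8]
finger_gap: 0.156
TORQUE [-0.47   0.887  0.033] F [-4.1 -2.5  7.8] yaw -0.078 gap 0.156 q7 -1.312 eff7 0.008
n 154 line heading 0.209 spread 0.043 tab heading 0.193 r 44.8 pixel tab [288.5 193.5] pointer minus tab (cw+) -0.016
```

View pics/w6.png

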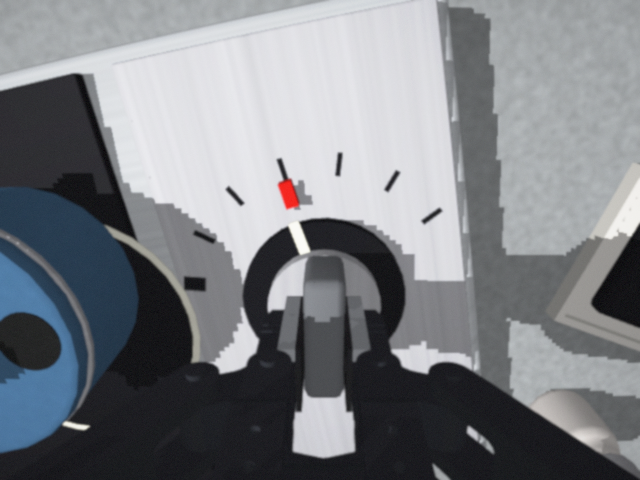

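```bash
python3 -m jog '0 0 0 .02;0 0 0 0;0 0 0 0;0 0 0 0;0 0 0 0;0 0 0 0;0 0 0 0;0 0 0 0'|tail -2;python3 m.py;python3 dial.py;  python3 -m jog '0 0 0 0;0 0 0 0;0 0 0 0;0 0 0 0;0 0 0 0;0 0 0 0;0 0 0 0;0 0 0 0' .4; python3 -m jog '0 0 -1 0;0 0 -2 0;0 0 -3 0;0 0 -4 0;0 0 -3 0;0 0 0 0;0 0 0 0;0 0 0 0'; python3 dial.py w7
python3 - <<'E'
from h import *
f=grab("wrist");C=np.array([545.8,20]);c=f["color"]
x,y=proj(f,[C[0],C[1],60])[0].astype(int);print(x,y,proj(f,[C[0],C[1],84.5]))
a=cv2.resize(c[max(0,y-110):y+70,x-120:x+120],None,fx=3.2,fy=3.2,interpolation=2);cv2.imwrite("pics/w7c.png",a[:,:,::-1]);print(max(0,y-110),x-120)
E
```

```text
wrist_force: [-3.4, -3.3, 7.0]
finger_gap: 0.153
TORQUE [-0.437  0.939 -0.022] F [-3.4 -3.3  7. ] yaw -0.098 gap 0.153 q7 -1.329 eff7 -0.013
n 152 line heading 0.193 spread 0.042 tab heading 0.193 r 44.8 pixel tab [286.2 194.2] pointer minus tab (cw+) -0.0
time_s: 35.5
eef_pos: [545.8, 19.8, 90.3]
tool_rot: [0.999, -0.048, -0.0, -0.0]
wrist_force: [-0.3, 0.6, -0.1]
finger_gap: 0.601
time_s: 36.3
eef_pos: [544.9, 19.9, 219.5]
tool_rot: [0.999, -0.048, -0.001, -0.0]
wrist_force: [-0.4, 0.3, -0.0]
finger_gap: 0.599
n 54 line heading 0.201 spread 0.045 tab heading 0.189 r 44.8 pixel tab [304.7 149. ] pointer minus tab (cw+) -0.013
323 215 [[323.75210508 226.53901455]]
105 203
```

View pics/w7c.png

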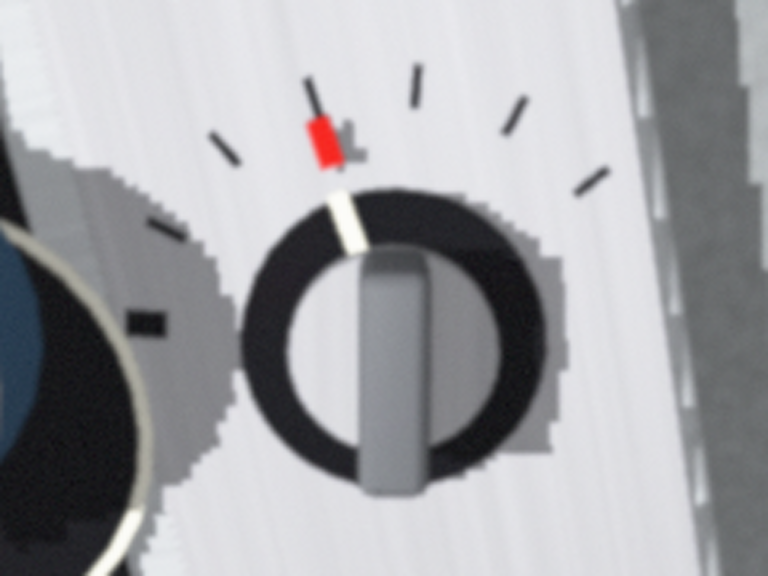

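```bash
python3 - <<'E'
from h import *
f=grab("wrist");U=lambda x,y:(203+x/3.2,105+y/3.2)
for a,b,z in(((396,275),(393,488),84.5),((431,280),(429,485),84.5),((362,285),(357,485),84.5),((338,195),(356,250),57),((318,120),(333,167),51)):
    p,q=onz(f,U(*a),z),onz(f,U(*b),z);d=(p-q)[:2];print(p,q,np.arctan2(d[1],d[0]).round(3),np.hypot(*d).round(1))
print(yaw())
E
```

```text
[567.9  16.   84.5] [525.4  20.6  84.5] -0.108 42.7
[566.3   9.6  84.5] [525.4  13.5  84.5] -0.095 41.1
[566.6  22.5  84.5] [526.7  27.5  84.5] -0.125 40.2
[579.3  26.5  57. ] [567.6  24.1  57. ] 0.202 11.9
[594.   29.3  51. ] [584.2  27.2  51. ] 0.211 10.0
-0.09527243747440219
```

```bash
python3 - <<'E'
from h import *
f=grab("wrist");U=lambda x,y:(203+x/3.2,105+y/3.2);c=f["color"].astype(int)
for z in(50,54,58):
    print(z,"left,right,top,bot",[onz(f,U(*q),z)[:2] for q in((242,340),(546,345),(395,188),(395,487))],"inner",[onz(f,U(*q),z)[:2] for q in((287,347),(501,345),(395,246),(395,450))])
p=[[onz(f,px,z) for z in(54,57)] for px in(U(338,195),U(356,250),U(347,222))];t=onz(f,(304.7,149),51)
for C in((545.8,20),(545.8,19),(546.5,18.3)):
    C=np.array(C);print(C,[[np.arctan2(*(q[:2]-C)[::-1]).round(3) for q in s] for s in p],"tab",np.arctan2(*(t[:2]-C)[::-1]).round(3))
E
```

```text
50 left,right,top,bot [array([549.1,  50.8]), array([541.7, -14.4]), array([578.6,  14.8]), array([512. ,  21.1])] inner [array([546.6,  41.3]), array([542.6,  -4.7]), array([566.4,  16. ]), array([520.8,  20.3])]
54 left,right,top,bot [array([550.2,  50.2]), array([542.8, -14. ]), array([579.3,  14.8]), array([513.6,  21. ])] inner [array([547.7,  40.9]), array([543.8,  -4.5]), array([567.2,  15.9]), array([522.3,  20.2])]
58 left,right,top,bot [array([551.2,  49.7]), array([544. , -13.7]), array([579.9,  14.8]), array([515.2,  20.9])] inner [array([548.8,  40.5]), array([544.9,  -4.3]), array([568. ,  15.9]), array([523.7,  20.1])]
[545.8  20. ] [[np.float64(0.196), np.float64(0.191)], [np.float64(0.189), np.float64(0.18)], [np.float64(0.195), np.float64(0.184)]] tab 0.182
[545.8  19. ] [[np.float64(0.225), np.float64(0.219)], [np.float64(0.234), np.float64(0.223)], [np.float64(0.229), np.float64(0.218)]] tab 0.204
[546.5  18.3] [[np.float64(0.25), np.float64(0.244)], [np.float64(0.273), np.float64(0.261)], [np.float64(0.26), np.float64(0.248)]] tab 0.223
```

Refitting the disc's rim gives a centre of (546.5,18.2). With that the slack reads 0.36, i.e. taken up, but the pointer is about 0.03 rad short of the tab. I'll regrip and add that.

```bash
sed -i 's/C=np.array(\[545.8,20\])/C=np.array([546.5,18.3])/' dial.py; python3 - <<'E'
from h import *
go([546.3,18.5,90],-.108)
E
python3 -m jog '.1 .12 0 .01;0 0 4 0;0 0 4 0;0 0 3 0;0 0 1.5 0;0 0 .4 0;0 0 0 0;0 0 0 0'; python3 -m jog '0 0 0 0;0 0 0 0;0 0 0 0;0 0 0 0;0 0 0 0;0 0 0 0;0 0 0 0;0 0 0 0' 1 30;python3 m.py;python3 dial.py;python3 -m jog '0 0 0 .015;0 0 0 .015;0 0 0 0;0 0 0 0;0 0 0 0;0 0 0 0;0 0 0 0;0 0 0 0';python3 m.py;python3 dial.py
```

```text
shift cm [ 0.15  0.1  12.93] yaw -0.095 q7 -1.46 t 36.5
twist 0.013
time_s: 37.3
eef_pos: [547.9, 18.4, 92.7]
tool_rot: [0.999, -0.053, 0.001, -0.0]
wrist_force: [0.2, -0.2, 0.0]
finger_gap: 0.601
time_s: 38.1
eef_pos: [547.2, 18.2, 92.2]
tool_rot: [0.999, -0.053, 0.001, -0.0]
wrist_force: [-1.0, -1.2, 7.1]
finger_gap: 0.154
TORQUE [-0.094  0.329  0.136] F [-1.  -1.2  7.1] yaw -0.105 gap 0.154 q7 -1.331 eff7 -0.081
n 149 line heading 0.257 spread 0.043 tab heading 0.233 r 44.6 pixel tab [285.7 199.7] pointer minus tab (cw+) -0.024
time_s: 38.95
eef_pos: [547.2, 18.2, 92.2]
tool_rot: [0.998, -0.068, 0.001, -0.0]
wrist_force: [-2.5, -0.4, 4.8]
finger_gap: 0.154
TORQUE [-0.106  0.261  0.046] F [-2.5 -0.4  4.8] yaw -0.135 gap 0.154 q7 -1.356 eff7 -0.031
n 149 line heading 0.225 spread 0.043 tab heading 0.233 r 44.6 pixel tab [282.3 201. ] pointer minus tab (cw+) 0.009
```

```bash
python3 -m jog '0 0 0 0;0 0 0 0;0 0 0 0;0 0 0 0;0 0 0 0;0 0 0 0;0 0 0 0;0 0 0 0' .4; python3 -m jog '0 0 -1 0;0 0 -2 0;0 0 -3 0;0 0 -4 0;0 0 -3 0;0 0 -2 0;0 0 0 0;0 0 0 0' | tail -4; python3 dial.py w8; python3 - <<'E'
from h import *
go([515,-148,235],-.37)
E
```

```text
time_s: 39.8
eef_pos: [546.7, 18.5, 91.3]
tool_rot: [0.998, -0.068, 0.0, -0.0]
wrist_force: [-0.8, 0.1, 0.5]
finger_gap: 0.599
eef_pos: [546.6, 18.5, 241.6]
tool_rot: [0.998, -0.067, 0.0, -0.0]
wrist_force: [-0.5, -0.2, -0.0]
finger_gap: 0.608
n 49 line heading 0.232 spread 0.046 tab heading 0.232 r 44.4 pixel tab [302.2 149. ] pointer minus tab (cw+) 0.0
shift cm [-0.83 16.93  0.58] yaw -0.135 q7 -1.51 t 40.6
twist 0.235
```

Dial set: pointer − tab is 0.00 after release. Moving over the thermometer.

```bash
python3 -m jog '-.2 4.2 0 0;-.2 4.2 0 0;-.2 4.2 0 0;-.2 4.2 0 0;0 0 0 .12;0 0 0 .115;0 0 0 0;0 0 0 0' 0.2; python3 - <<'E'
from h import *
f=grab("wrist","w9");go([527,-148,235],-.37)
E
```

```text
time_s: 41.45
eef_pos: [515.6, -146.6, 240.4]
tool_rot: [0.983, -0.183, -0.001, 0.0]
wrist_force: [-1.0, 1.1, 0.3]
finger_gap: 0.796
shift cm [ 1.1  -0.25  0.55] yaw -0.367 q7 -1.4 t 41.5
twist 0.003
```

View pics/w9.png

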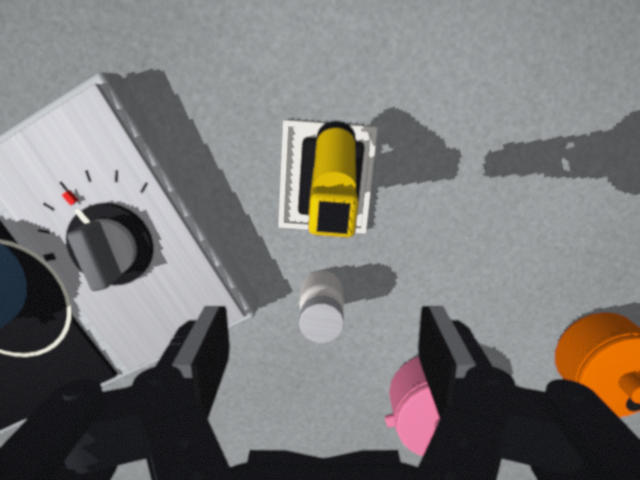

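Nose points along tool +x. The neck-top dark square is centred at (333,217), with the lens end at (336,127).

```bash
python3 - <<'E'
from h import *
f=grab("wrist");c=f["color"].astype(int)
m=(c.max(2)<60)[195:242,305:362];b=[(x[0],x[1],x[2]+[305,195]) for x in blobs(m,100)];print(b)
cs,_=cv2.findContours(m.astype(np.uint8),0,1);rc=cv2.minAreaRect(max(cs,key=cv2.contourArea));print(rc)
n=onz(f,b[0][2],118);print("neck",n)
pts=[(q+np.array([305,195])) for q in cv2.boxPoints(rc)];W=np.array([onz(f,q,118) for q in pts]);print(W)
for i in range(4): d=W[i]-W[i-1];print(np.hypot(*d[:2]).round(1),np.arctan2(d[1],d[0]).round(3))
D=np.array([onz(f,q,10) for q in((284,120),(377,127),(367,233),(279,228))]);print(D,D.mean(0))
for i in range(4): d=D[i]-D[i-1];print(np.hypot(*d[:2]).round(1),np.arctan2(d[1],d[0]).round(3))
go([n[0],n[1],110])
E
```

```text
[(np.int32(810), [13, 8, 31, 30], array([333.2, 217.1]))]
((28.279314041137695, 22.148277282714844), (28.650693893432617, 28.484600067138672), 4.763641834259033)
neck [ 523.7 -155.1  118. ]
[[ 519.5 -143.8  118. ]
 [ 535.  -151.3  118. ]
 [ 527.8 -166.1  118. ]
 [ 512.1 -158.9  118. ]]
16.8 1.115
17.2 -0.451
16.5 -2.024
17.3 2.712
[[ 581.6 -138.2   10. ]
 [ 550.2 -204.6   10. ]
 [ 469.8 -168.    10. ]
 [ 500.9  -99.8   10. ]] [ 525.625 -152.65    10.   ]
89.4 -0.444
73.5 -2.013
88.3 2.714
75.0 1.143
shift cm [ 1.05  0.53 13.07] yaw -0.368 q7 -1.41 t 41.5
```

```bash
python3 -m jog '0 0 0 .077;1.0 .55 0 0;0 0 4 0;0 0 4 0;0 0 3 0;0 0 1.4 0;0 0 .2 0;0 0 0 0' .35;python3 - <<'E'
from h import *
go([524,-154.5,112],-.445)
E
```

```text
time_s: 42.35
eef_pos: [523.4, -156.5, 116.1]
tool_rot: [0.975, -0.221, 0.001, 0.0]
wrist_force: [0.4, -0.2, -0.1]
finger_gap: 0.652
shift cm [-0.03 -0.21  0.41] yaw -0.447 q7 -1.32 t 42.4
twist -0.002
```

```bash
python3 -m jog '0 -.15 .2 0;0 0 0 0;0 0 0 0;0 0 0 0;0 0 0 0;0 0 0 0;0 0 0 0;0 0 0 0'; python3 -m jog '0 0 0 0;0 0 0 0;0 0 0 0;0 0 0 0;0 0 0 0;0 0 0 0;0 0 0 0;0 0 0 0' 1 50;python3 m.py; python3 - <<'E'
from h import *
print(pose()[0])
E
python3 -m jog '0 0 -.5 0;0 0 -1 0;0 0 -2 0;0 0 -3 0;0 0 -3 0;0 0 -3 0;0 0 0 0;0 0 0 0'; python3 m.py; python3 - <<'E'
from h import *
t=grab("top","t3");s=grab("side","s3")
a=cv2.resize(t["color"][170:340,120:480],(800,378));b=cv2.resize(s["color"][100:260,240:480],(330,220))
c=np.zeros((600,800,3),np.uint8);c[:378]=a;c[378:598,:330]=b;cv2.imwrite("pics/c3.png",c[:,:,::-1])
E
```

```text
time_s: 43.15
eef_pos: [523.4, -154.8, 113.3]
tool_rot: [0.975, -0.222, -0.0, -0.0]
wrist_force: [-0.6, -0.7, -0.9]
finger_gap: 0.649
time_s: 43.95
eef_pos: [523.4, -155.1, 113.4]
tool_rot: [0.975, -0.222, 0.0, 0.0]
wrist_force: [-0.3, -1.2, 1.7]
finger_gap: 0.319
TORQUE [-0.221  0.103 -0.019] F [-0.3 -1.2  1.7] yaw -0.447 gap 0.319 q7 -1.317 eff7 -0.006
[ 523.40724847 -155.08537031  113.38064208]
time_s: 44.75
eef_pos: [523.4, -154.5, 238.6]
tool_rot: [0.975, -0.221, 0.0, -0.001]
wrist_force: [-0.3, 0.6, -3.5]
finger_gap: 0.318
TORQUE [0.016 0.076 0.05 ] F [-0.3  0.6 -3.5] yaw -0.447 gap 0.318 q7 -1.447 eff7 -0.009
```

View pics/c3.png

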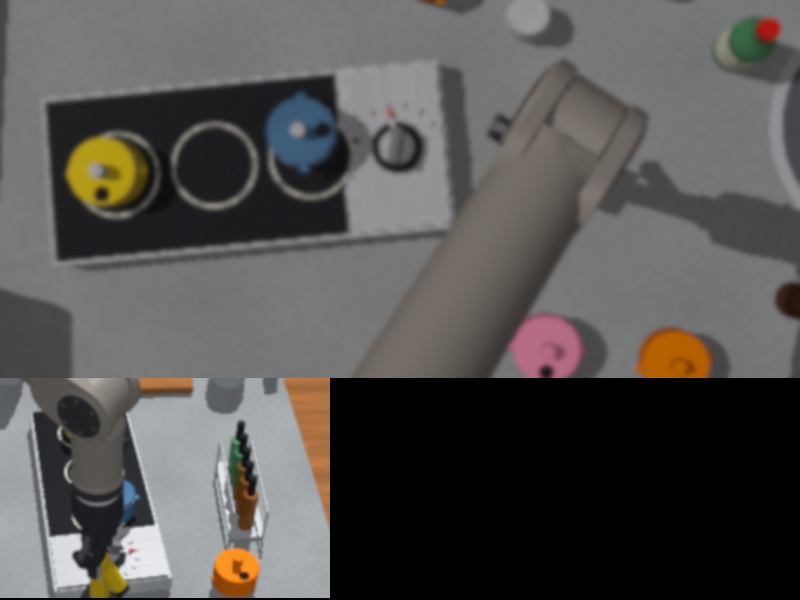

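The thermometer is held and yellow is fine. But the blue pot's lid is at (302,131) while its ring centre is at (311,158), so it has been knocked about 3 cm toward +x. I'll put the thermometer back and reset the pot first.

```bash
python3 -m jog '0 0 3 0;0 0 3 0;0 0 3 0;0 0 2 0;0 0 1 0;0 0 .3 0;0 0 .1 0;0 0 0 0'; python3 m.py;python3 - <<'E'
from h import *
go([523.4,-155.1,113.4],-.447)
E
```

```text
time_s: 45.65
eef_pos: [524.0, -155.1, 115.0]
tool_rot: [0.975, -0.222, 0.001, -0.0]
wrist_force: [-0.0, -0.4, -1.5]
finger_gap: 0.323
TORQUE [ 0.049 -0.061  0.005] F [-0.  -0.4 -1.5] yaw -0.447 gap 0.323 q7 -1.317 eff7 0.005
shift cm [-0.05  0.02  0.16] yaw -0.447 q7 -1.32 t 45.6
twist -0.0
```

```bash
python3 -m jog '0 0 .15 0;0 0 0 0;0 0 0 0;0 0 0 0;0 0 0 0;0 0 0 0;0 0 0 0;0 0 0 0';python3 m.py; python3 -m jog '0 0 0 0;0 0 0 0;0 0 0 0;0 0 0 0;0 0 -1 0;0 0 -3 0;0 0 -4 0;0 0 -4 0' .35; python3 - <<'E'
from h import *
go([562,127,235])
E
```

```text
time_s: 46.45
eef_pos: [524.0, -155.0, 113.3]
tool_rot: [0.975, -0.222, 0.001, -0.0]
wrist_force: [0.9, -0.8, 4.6]
finger_gap: 0.318
TORQUE [ 0.263 -0.139 -0.068] F [ 0.9 -0.8  4.6] yaw -0.447 gap 0.318 q7 -1.316 eff7 -0.009
time_s: 47.25
eef_pos: [522.9, -155.1, 234.5]
tool_rot: [0.975, -0.222, -0.0, 0.0]
wrist_force: [0.9, 0.2, -0.2]
finger_gap: 0.652
shift cm [ -8.69 -27.12  -0.06] yaw -0.448 q7 -1.44 t 47.2
```

```bash
python3 -m jog '-1.25 -3.9 0 0;-1.25 -3.9 0 0;-1.25 -3.9 0 0;-1.25 -3.9 0 0;-1.25 -3.9 0 0;-1.25 -3.9 0 0;-1.2 -3.7 0 0;0 0 0 0'; python3 - <<'E'
from h import *
f=grab("wrist","w10");H=hsv(f);cv=f["color"].astype(int)
B=[b for b in blobs((H[...,0]>=98)&(H[...,0]<=118)&(H[...,1]>110)&(H[...,2]>40),2000)];print(B)
for b in B:
    x,y,w,h=b[1]; s=cv[y:y+h,x:x+w]; print("dark",[(c[0],c[1],c[2]+[x,y]) for c in blobs(s.max(2)<35,80)],"steel",[(c[0],c[1],c[2]+[x,y]) for c in blobs((s.max(2)-s.min(2)<45)&(s.sum(2)>330),80)])
go([562,127,235]);print(proj(f,[[533.6,129,45],[533.6,129,119]]))
E
```

```text
time_s: 48.05
eef_pos: [562.5, 135.1, 232.7]
tool_rot: [0.976, -0.216, -0.0, -0.001]
wrist_force: [0.4, 1.0, 0.4]
finger_gap: 0.652
[(np.int32(11711), [259, 164, 137, 129], array([324.7, 228.2]))]
dark [(np.int32(184), [118, 13, 19, 34], array([389.5, 190.4]))] steel [(np.int32(179), [3, 0, 55, 46], array([285.8, 178. ])), (np.int32(374), [107, 0, 30, 21], array([383.7, 170.6])), (np.int32(908), [53, 55, 32, 37], array([327.2, 237.6])), (np.int32(159), [0, 104, 19, 25], array([267.2, 281.3])), (np.int32(108), [115, 116, 22, 13], array([387.4, 287.7]))]
shift cm [ 0.15  0.36 -0.21] yaw -0.441 q7 -1.92 t 48.1
[[348.44131394 236.5394987 ]
 [355.07681021 277.34516974]]
```

View pics/w10.png

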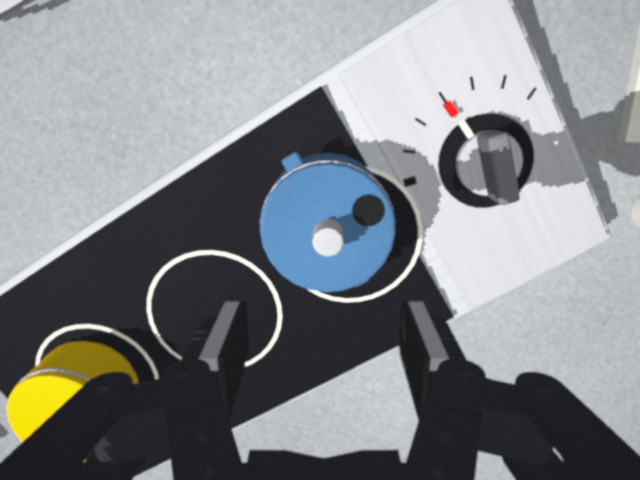

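The blue pot now sits across its ring's upper-left edge, with knob top (327,241) and patch (369,210).

```bash
python3 - <<'E'
from h import *
f=grab("wrist")
k=onz(f,(327,241),119);p=onz(f,(369,210),99.5);l=onz(f,(327.5,226),99);d=(p-k)[:2];print(k,p,l,np.hypot(*d),np.arctan2(-d[1],-d[0]))
# circle through ring points at z45
P=np.array([onz(f,q,45)[:2] for q in((422,220),(408,188),(405,272),(385,291),(345,301),(312,291),(388,173))])
s=np.linalg.lstsq(np.c_[2*P,np.ones(len(P))],(P**2).sum(1),rcond=None)[0];print("ring2",s[:2],np.sqrt(s[2]+s[:2]@s[:2]))
go([k[0],k[1],130])
E
```

```text
[560.7 130.  119. ] [561.5 101.5  99.5] [562.9 128.5  99. ] 28.5112258592997 1.5988591332280742
ring2 [534.26642766 123.55920473] 54.469544238618035
shift cm [-0.21 -0.12 10.31] yaw -0.445 q7 -1.92 t 48.1
```

```bash
python3 -m jog '-.1 -.05 3 0;0 0 3 0;0 0 2.5 0;0 0 1.2 0;0 0 .6 0;0 0 0 0;0 0 0 0;0 0 0 0' .4; python3 -m jog '0 0 0 0;0 0 0 0;0 0 0 0;0 0 0 0;0 0 0 0;0 0 0 0;0 0 0 0;0 0 0 0' 1 50;python3 m.py; python3 -m jog '0 0 -1 0;0 0 -2 0;0 0 -1 0;0 0 0 0;0 0 0 0;0 0 0 0;0 0 0 0;0 0 0 0';python3 m.py; python3 - <<'E'
from h import *
go([534,126,170])
E
```

```text
time_s: 48.95
eef_pos: [562.3, 128.0, 131.0]
tool_rot: [0.975, -0.222, 0.001, -0.001]
wrist_force: [0.7, 0.2, -0.2]
finger_gap: 0.6
time_s: 49.75
eef_pos: [562.1, 128.8, 130.5]
tool_rot: [0.975, -0.221, 0.001, -0.001]
wrist_force: [0.4, 3.0, 5.2]
finger_gap: 0.181
TORQUE [0.475 0.006 0.006] F [0.4 3.  5.2] yaw -0.447 gap 0.181 q7 -1.833 eff7 0.006
time_s: 50.55
eef_pos: [561.1, 127.9, 169.3]
tool_rot: [0.975, -0.222, -0.0, 0.0]
wrist_force: [0.2, -0.0, -3.9]
finger_gap: 0.18
TORQUE [-0.06   0.006 -0.003] F [ 0.2 -0.  -3.9] yaw -0.447 gap 0.18 q7 -1.87 eff7 0.0
shift cm [-2.36  1.34 -0.07] yaw -0.447 q7 -1.87 t 50.5
```

```bash
python3 -m jog '-1.2 .65 0 0;-1.2 .65 0 0;0 0 1 0;0 0 1.5 0;0 0 .7 0;0 0 .3 0;0 0 0 0;0 0 0 0'; python3 -m jog '0 0 .15 0;0 0 .15 0;0 0 .1 0;0 0 .1 0;0 0 0 0;0 0 0 0;0 0 0 0;0 0 0 0'; python3 m.py
```

```text
time_s: 51.35
eef_pos: [534.7, 126.5, 134.9]
tool_rot: [0.975, -0.222, 0.0, 0.0]
wrist_force: [0.7, 0.0, -3.9]
finger_gap: 0.184
time_s: 52.15
eef_pos: [534.2, 126.9, 130.5]
tool_rot: [0.975, -0.222, -0.0, -0.0]
wrist_force: [-3.5, 0.3, 5.4]
finger_gap: 0.179
TORQUE [ 0.075  0.728 -0.01 ] F [-3.5  0.3  5.4] yaw -0.447 gap 0.179 q7 -1.848 eff7 -0.006
```

Checking w4 again, the blue knob was at (241,52) px instead of the expected (202,94). So the knock came before the dial was set. To keep the order strictly as asked, I'll redo the thermostat after releasing the pot.

```bash
python3 -m jog '0 0 0 0;0 0 0 0;0 0 0 0;0 0 0 0;0 0 -1 0;0 0 -3 0;0 0 -3 0;0 0 -3 0' .4; python3 - <<'E'
from h import *
go([546.5,18.4,228],-.135)
E
```

```text
time_s: 52.95
eef_pos: [534.2, 126.3, 231.5]
tool_rot: [0.975, -0.222, 0.0, -0.0]
wrist_force: [0.9, 0.2, -0.2]
finger_gap: 0.599
shift cm [5.78 9.2  0.35] yaw -0.448 q7 -1.95 t 53.0
twist -0.313
```

```bash
python3 -m jog '1.9 3.05 0 0;1.9 3.05 0 0;1.95 3.05 0 0;0 0 0 -.1;0 0 0 -.1;0 0 0 -.11;0 0 0 0;0 0 0 0'; python3 dial.py; python3 - <<'E'
from h import *
f=grab("wrist","w11");t=grab("top","t4")
go([546.5,18.4,91],-.135)
a=cv2.resize(f["color"],(520,390));b=cv2.resize(t["color"][180:310,130:320],(280,192));c=np.zeros((390,800,3),np.uint8);c[:,:520]=a;c[:192,520:]=b;cv2.imwrite("pics/c4.png",c[:,:,::-1])
print("expected blue knob",proj(f,[[534,126,119]])*520/640)
E
```

```text
time_s: 53.75
eef_pos: [546.6, 19.1, 230.3]
tool_rot: [0.998, -0.07, 0.0, -0.0]
wrist_force: [-0.0, 0.1, -0.1]
finger_gap: 0.603
n 51 line heading 0.231 spread 0.045 tab heading 0.232 r 44.4 pixel tab [301.9 151.1] pointer minus tab (cw+) 0.001
shift cm [1.000e-02 9.000e-02 1.389e+01] yaw -0.138 q7 -1.49 t 53.9
twist -0.003
expected blue knob [[119.76960741 231.59736169]]
```

View pics/c4.png

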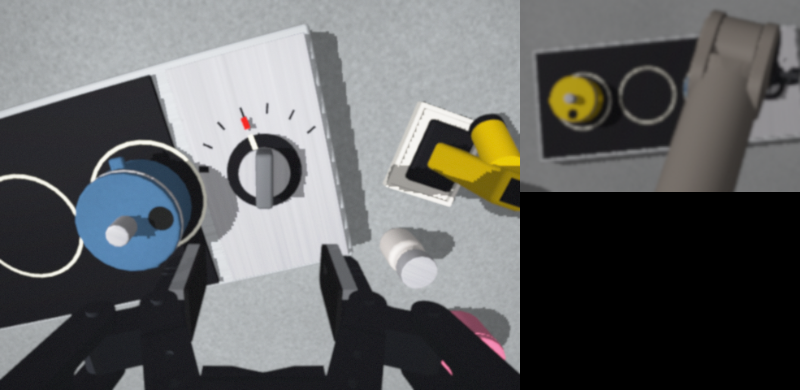

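Blue's knob is now at (118,234) against (120,232) expected, so it is centred. That makes 15 pictures viewed; the rest goes by numbers. Redoing the dial.

```bash
python3 -m jog '0 .05 4 0;0 0 4 0;0 0 3 0;0 0 2 0;0 0 .8 0;0 0 .1 0;0 0 0 0;0 0 0 0'|sed -n 2p; python3 -m jog '0 0 0 0;0 0 0 0;0 0 0 0;0 0 0 0;0 0 0 0;0 0 0 0;0 0 0 0;0 0 0 0' 1 30 | tail -2;python3 m.py
python3 -m jog '0 0 0 -.14;0 0 0 -.14;0 0 0 -.14;0 0 0 -.14;0 0 0 -.14;0 0 0 -.14;0 0 0 -.14;0 0 0 -.14'|sed -n 2p; python3 -m jog '0 0 0 -.1;0 0 0 -.1;0 0 0 -.1;0 0 0 -.06;0 0 0 0;0 0 0 0;0 0 0 0;0 0 0 0'|sed -n 2p;python3 m.py
for i in 1 2 3; do python3 -m jog '0 0 0 -.03;0 0 0 -.02;0 0 0 0;0 0 0 0;0 0 0 0;0 0 0 0;0 0 0 0;0 0 0 0' >/dev/null; python3 m.py; done
```

```text
eef_pos: [547.4, 18.8, 92.0]
wrist_force: [-1.8, -0.3, 6.0]
finger_gap: 0.152
TORQUE [-0.2    0.307  0.062] F [-1.8 -0.3  6. ] yaw -0.137 gap 0.152 q7 -1.343 eff7 -0.082
eef_pos: [546.1, 19.5, 91.5]
eef_pos: [545.6, 19.7, 91.4]
TORQUE [0.264 0.823 0.031] F [-3.3  0.8  8. ] yaw 1.343 gap 0.156 q7 -0.103 eff7 0.0
TORQUE [ 0.222  0.913 -0.042] F [-3.6  1.4  8. ] yaw 1.393 gap 0.154 q7 -0.06 eff7 0.017
TORQUE [ 0.206  0.94  -0.389] F [-4.   1.   9.2] yaw 1.441 gap 0.157 q7 -0.018 eff7 0.426
TORQUE [ 0.268  0.849 -1.013] F [-4.3  1.4  9. ] yaw 1.488 gap 0.156 q7 0.024 eff7 1.016
```

At the OFF stop (−1.0 N·m). Now clockwise: 1.59 rad to reach about −0.10, then fine approach.

```bash
python3 -m jog '0 0 0 .14;0 0 0 .14;0 0 0 .14;0 0 0 .14;0 0 0 .14;0 0 0 .14;0 0 0 .14;0 0 0 .14'|sed -n 2p; python3 -m jog '0 0 0 .14;0 0 0 .14;0 0 0 .1;0 0 0 .05;0 0 0 0;0 0 0 0;0 0 0 0;0 0 0 0'|sed -n 2p;python3 m.py;python3 dial.py
```

```text
eef_pos: [546.6, 18.9, 91.5]
eef_pos: [546.7, 18.4, 91.4]
TORQUE [-0.149  0.357  0.001] F [-1.2 -0.6  5. ] yaw -0.058 gap 0.155 q7 -1.281 eff7 0.003
n 149 line heading 0.301 spread 0.042 tab heading 0.233 r 44.6 pixel tab [290.9 197.2] pointer minus tab (cw+) -0.068
```

```bash
python3 -m jog '0 0 0 .04;0 0 0 .03;0 0 0 0;0 0 0 0;0 0 0 0;0 0 0 0;0 0 0 0;0 0 0 0'|sed -n 2p;python3 m.py;python3 dial.py; python3 -m jog '0 0 0 0;0 0 0 0;0 0 0 0;0 0 0 0;0 0 0 0;0 0 0 0;0 0 0 0;0 0 0 0' .4|tail -1; python3 -m jog '0 0 -1 0;0 0 -2 0;0 0 -3 0;0 0 -4 0;0 0 -4 0;0 0 0 0;0 0 0 0;0 0 0 0' | sed -n 2p; python3 dial.py;  python3 - <<'E'
from h import *
f=grab("wrist","w12");cv=f["color"].astype(int)
# bar heading: mid-grey top face
x,y=proj(f,[546.5,18.3,84.5])[0].astype(int);print(x,y)
H=hsv(f);B=[b for b in blobs((H[...,0]>=98)&(H[...,0]<=118)&(H[...,1]>110)&(H[...,2]>40),2000)];print("blue",B,"exp knob",proj(f,[534,126,119]).round(0))
for b in B:
    x,y,w,h=b[1];s=cv[y:y+h,x:x+w];print("steel",[(c[0],c[1],c[2]+[x,y]) for c in blobs((s.max(2)-s.min(2)<45)&(s.sum(2)>330),200)])
go([523.6,-155.1,234],-.445)
E
```

```text
eef_pos: [546.7, 18.3, 91.5]
TORQUE [-0.227  0.367  0.039] F [-1.4 -0.4  6.3] yaw -0.128 gap 0.157 q7 -1.338 eff7 0.003
n 150 line heading 0.231 spread 0.042 tab heading 0.234 r 44.5 pixel tab [283.  199.8] pointer minus tab (cw+) 0.002
finger_gap: 0.603
eef_pos: [545.5, 19.0, 230.0]
n 52 line heading 0.236 spread 0.045 tab heading 0.232 r 44.4 pixel tab [302.  148.7] pointer minus tab (cw+) -0.004
324 221
blue [(np.int32(2031), [132, 189, 103, 89], array([194.8, 217.4])), (np.int32(10461), [89, 209, 132, 122], array([153. , 268.2]))] exp knob [[145. 281.]]
steel [(np.int32(237), [0, 15, 70, 24], array([162.3, 209.6]))]
steel [(np.int32(743), [39, 53, 31, 38], array([142.2, 283.1]))]
shift cm [ 0.04 17.54 -0.43] yaw -0.127 q7 -1.49 t 63.7
twist 0.318
```

Dial fine (0.00). Back to the thermometer.

```bash
python3 -m jog '0 4.4 0 0;0 4.4 0 0;0 4.4 0 0;0 4.3 0 0;0 0 0 .11;0 0 0 .11;0 0 0 .1;0 0 0 0' .35 | sed -n 2p; python3 - <<'E'
from h import *
f=grab("wrist");c=f["color"].astype(int);x,y=proj(f,[523.6,-155.1,118])[0].astype(int)
m=(c.max(2)<60)[y-25:y+25,x-25:x+25];b=[(q[0],q[1],q[2]+[x-25,y-25]) for q in blobs(m,300)];print(x,y,b)
for q in b: n=onz(f,q[2],118);print("neck",n)
go([523.5,-155.1,113],-.447)
E
```

```text
eef_pos: [523.5, -154.8, 229.6]
324 239 [(np.int32(866), [10, 11, 30, 29], array([323.5, 239. ]))]
neck [ 524.4 -154.9  118. ]
shift cm [ 0.02  0.02 11.68] yaw -0.445 q7 -1.43 t 64.5
twist 0.002
```

```bash
python3 -m jog '0 0 4 0;0 0 4 0;0 0 2.5 0;0 0 .9 0;0 0 .2 0;0 0 0 0;0 0 0 0;0 0 0 0' .35 | sed -n 2p;  python3 -m jog '0 0 0 0;0 0 0 0;0 0 0 0;0 0 0 0;0 0 0 0;0 0 0 0;0 0 0 0;0 0 0 0' 1 50 | sed -n 2p;python3 m.py
python3 -m jog '0 0 -.5 0;0 0 -1 0;0 0 -2 0;0 0 -3 0;0 0 -3 0;0 0 -3 0;0 0 0 0;0 0 0 0'|sed -n 2p; python3 m.py
python3 - <<'E'
from h import *
go([430,100,238]);go([397,366,238],.1)
E
```

```text
eef_pos: [525.1, -155.0, 116.0]
eef_pos: [524.5, -155.1, 115.3]
TORQUE [0.011 0.148 0.035] F [-1.   0.   5.7] yaw -0.447 gap 0.319 q7 -1.307 eff7 -0.048
eef_pos: [524.1, -154.4, 239.9]
TORQUE [0.021 0.012 0.017] F [ 0.3  0.4 -3.1] yaw -0.447 gap 0.323 q7 -1.436 eff7 -0.009
shift cm [-19.47 -18.88   0.21] yaw -0.447 q7 -1.44 t 67.0
shift cm [-33.94 -41.44   0.23] yaw -0.447 q7 -1.44 t 67.0
twist -0.547
```

```bash
python3 -m jog '-1.3 -1.6 0 0;-2.6 -3.19 0 0;-2.6 -3.19 0 0;-2.6 -3.19 0 0;-2.6 -3.19 0 0;-2.6 -3.19 0 0;-2.6 -3.19 0 0;-2.6 -3.19 0 0'|sed -n 2p; python3 -m jog '-2.6 -3.19 0 0;-2.6 -3.19 0 0;-2.6 -3.19 0 0;-2.6 -3.19 0 0;-2.6 -3.19 0 0;-1.3 -1.6 0 0;0 0 0 -.14;0 0 0 -.14'|sed -n 2p; python3 -m jog '0 0 0 -.14;0 0 0 -.12;0 0 0 0;0 0 0 0;0 0 0 0;0 0 0 0;0 0 0 0;0 0 0 0'|sed -n 2p
python3 - <<'E'
from h import *
go([397,366,237],.1)
f=grab("wrist","w13");H=hsv(f);c=f["color"].astype(int)
print("exp patch",proj(f,[479.6,374.5,99.5]),"exp knob",proj(f,[507.5,377.3,119]))
Y=[b for b in blobs((H[...,0]>=22)&(H[...,0]<=34)&(H[...,1]>130)&(H[...,2]>60),1000)];print(Y)
x,y=proj(f,[479.6,374.5,99.5])[0].astype(int);x0,y0=max(0,x-90),max(0,y-70)
print("dark",[(b[0],b[1],b[2]+[x0,y0],onz(f,b[2]+[x0,y0],99.5)) for b in blobs((c.max(2)<40)[y0:y+70,x0:x+90],100)])
E
```

```text
eef_pos: [449.7, 146.8, 238.4]
eef_pos: [397.8, 365.0, 238.1]
eef_pos: [398.7, 365.4, 239.8]
shift cm [-0.16 -0.08  0.28] yaw 0.093 q7 -2.0 t 69.3
twist -0.007
exp patch [[321.20854727  89.9073249 ]] exp knob [[320.49827427  32.65880478]]
[(np.int32(12805), [236, 0, 170, 114], array([320.6,  48.4])), (np.int32(13424), [277, 182, 93, 213], array([323.7, 281.2]))]
dark [(np.int32(1954), [122, 0, 58, 113], array([394.8,  95.7]), array([480.4, 332.2,  99.5])), (np.int32(528), [101, 38, 63, 64], array([364.1, 100.5]), array([476.1, 349.4,  99.5]))]
```

```bash
python3 - <<'E'
from h import *
f=grab("wrist");H=hsv(f);g=f["color"].max(2)
ch=lambda v,s:"Y" if s else("#" if v<40 else "+" if v<80 else "-" if v<150 else ".")
for y in range(0,200,7): print("%3d "%y+"".join(ch(g[y,x],22<=H[y,x,0]<=34 and H[y,x,1]>130 and g[y,x]>60) for x in range(200,440,4)))
E
```

```text
0 +++++++++++++YYYYYYYYYYYYYYYYYYYYYYYYYYYYYYYYYYY+##+++++++#+
  7 +++++++++++++YYYYYYYYYYYYYYYYYYYYYYYYYYYYYYYYYYY.###++++++++
 14 ++++++++++++YYYYYYYYYYYYYYYYY...YYYYYYYYYYYYYYYYY.#####+#++.
 21 +++++++++++-YYYYYYYYYYYYYYY.......YYYYYYYYYYYYYYY.+######+-.
 28 +++++++++YYYYYYYYYYYYYYYYY.........YYYYYYYYYYYYYY-.#######..
 35 +++++++++YYYYYYYYYYYYYYYYY.........YYYYYYYYYYYYYYYYY#####+.+
 42 +++++++++YYYYYYYYYYYYYYYYYY.......YYYYYYYYYYYYYYYYYY#####-.+
 49 +++++++++++.YYYYYYYYYYYYYYYY.-.--YYYYYYYYYYYYYYYYYYY#####--#
 56 +++++++++++..YYYYYYYYYYYYYYYYYYYYYYYYYYYYYYYYYYYY+.######--#
 63 +++++++++++..YYYYYYYYYYYYYYYYYYYYYYYYYYYYYYYYYYY#-.######-.#
 70 +++++++++++-.-YYYYYYYYYYYYYYYYYYYYYYYYYYYYYYYYY++.+######+.+
 77 ++++++++++++..+YYYYYYYYYYYY+++#++YYYYYYYYYYYYYY#--########.-
 84 +++++++++++++..+YYYYYYYYYY++++++++YYYYYYYYYYY+#-.##########.
 91 +++++++#++++++..+-YYYYYYYY++++++++YYYYYYYYYY##-.###########-
 98 +++++++++++++++..++-YYYYYYY++++++YYYYYYYYY###.-############+
105 ++++++++++++++++-..+++.YYYYYYYYYYYYYYYY+###-.-###########+#+
112 -+++++++++++++++++...+++++--YYYYY-Y+#####-.-############++++
119 .+++++++++++++++++++-...-+++++++++###+-..+############++++++
126 .+++++++++++++++++++++++.............-+##########+#+++++#+++
133 .+++++++++++++++++++++##+++++++++++++++++++++#++++#+++++++#+
140 .++++++++++++++++++++#++++++++++++++++++++++#+++++++++++++++
147 .+++++++++++++++++++++++++++++++++++++++#++++++++#++++++++++
154 .-++++++++++++++++++++++++++++++++++++++++++##++++++++++#+++
161 ..+++++++++++++++++++++++++++++++++++++++##+++++++++##+#++++
168 ..+++++#++++++++++++++++++++++++++++++++++++++++++++++++++++
175 ..++++++++++++++++++++++++###########+++++#+++++++++++++++++
182 ..++++++++++++++++++++++#####+YYY+#####++++++++++++#++++++++
189 ..-+++++++++++++++++##+##YYYYYYYYYYYY+#####+++++#+++######+#
196 ..-++++++++++++++++++++#YYYYYYYYYYYYYYY####-.---------------
```

The patch is at (319,88) against (321,90) expected, so yellow is in place. A small correction, then hold.

```bash
python3 -m jog '-.05 -.15 .3 0;0 0 0 0;0 0 0 0;0 0 0 0;0 0 0 0;0 0 0 0;0 0 0 0;0 0 0 0'|sed -n 2p; python3 -m jog '0 0 0 0;0 0 0 0;0 0 0 0;0 0 0 0;0 0 0 0;0 0 0 0;0 0 0 0;0 0 0 0'|sed -n 2p; python3 -m jog '0 0 0 0;0 0 0 0;0 0 0 0;0 0 0 0;0 0 0 0;0 0 0 0;0 0 0 0;0 0 0 0'|sed -n 2p
cat > aim.py <<'E'
from h import *
import sys
P=np.array([float(v) for v in sys.argv[1:4]]);p,M=pose();x=M[:,0];z=np.array([0,0,1.])
L=p+38*x-[0,0,59.3];d=.5*x-.866*z;v=P-L;print("dist",np.linalg.norm(v).round(1),"off",np.linalg.norm(v-d*(v@d)).round(1),"t",status.read_state()["time_s"])
E
python3 aim.py 479.8 375 99.5;python3 - <<'E'
from h import *
go([534,126,238]);M=pose()[1];h=.1
# blue patch: pot centre (534,126), heading 1.6 + (0) -> patch at centre-28*(cos,sin)
c=np.array([534,126.5]);P=c-28*np.array([np.cos(1.6),np.sin(1.6)]);print(P);t=P-83*np.array([np.cos(yaw()),np.sin(yaw())]);go([t[0],t[1],237.5])
E
```

```text
eef_pos: [398.1, 366.8, 236.8]
eef_pos: [398.1, 366.9, 236.8]
eef_pos: [398.1, 366.8, 236.8]
dist 89.6 off 1.0 t 71.85
shift cm [11.29 25.24 -0.12] yaw 0.093 q7 -2.0 t 71.8
[534.81758662  98.51193911]
shift cm [ 2.82 27.98 -0.07] yaw 0.093 q7 -2.0 t 71.8
```

```bash
python3 -m jog '.2 2 0 0;.4 4 0 0;.4 4 0 0;.4 4 0 0;.4 4 0 0;.4 4 0 0;.4 4 0 0;.2 2 0 0'|sed -n 2p; python3 -m jog '0 0 0 0;0 0 0 0;0 0 0 0;0 0 0 0;0 0 0 0;0 0 0 0;0 0 0 0;0 0 0 0'|sed -n 2p
python3 - <<'E'
from h import *
f=grab("wrist","w14");H=hsv(f);g=f["color"].max(2)
print("exp patch",proj(f,[534.8,98.5,99.5]),"exp knob",proj(f,[534,126.5,119]))
ch=lambda v,s:"B" if s else("#" if v<40 else "+" if v<80 else "-" if v<150 else ".")
for y in range(0,180,7): print("%3d "%y+"".join(ch(g[y,x],98<=H[y,x,0]<=118 and H[y,x,1]>110 and g[y,x]>50) for x in range(160,440,4)))
E
python3 aim.py 534.8 98.5 99.5
```

```text
eef_pos: [451.9, 85.3, 236.9]
eef_pos: [452.0, 90.8, 236.8]
exp patch [[323.96203643  86.48307254]] exp knob [[270.18555544  82.6578514 ]]
  0 +++++++++++++++++++++++++..BBB.....-++++++++-.........................
  7 +++++++++++++++++++++....-BBBBB+++-....-++++-.........................
 14 ++++++++++++++++++....BBBBBBBBBBBB-++++...-+-.........................
 21 ++++++++++++++++-.BBBBBBBBBBBBBBBBBBBB+++-............................
 28 +++++++++++++++.BBBBBBBBBBBBBBBBBBBBBBB-+#+-..........-...............
 35 ++++++++++++++BBBBBBBBBBBBBBBBBBBBBBBBBBB-+++...........-..........-++
 42 .+++++++++++-BBBBBBBBBBBBBBBBBBBBBBBBBBBBB-+#+..................-+++++
 49 ..+++++++++BBBBBBBBBBBBBBBBBBBBBBBBBBBBBBBBB+##-..............-++++++.
 56 +..++++++++BBBBBBBBBBBBBBBBBBBBBBBBBBBBBBBBB-###.---.........+++++-...
 63 +-.-++++++BBBBBBBBBBBBBBBBBBBBBBBBBBBBBBBBBBB-##-.+##-......+++++.....
 70 ++..++++++BBBBBBBBBBBBBBBB.BBBBBBBBBBBBBBBBBBB##+...........++++......
 77 +++.-+++++BBBBBBBBBBBBB.......-BBBBBB++++++BBB+##..........++++-......
 84 +++..++++-BBBBBBBBBBBB.........-BBBB++++++++BB-##...-....
[... 313 characters left out ...]

119 ++-.-+++++++BBBBBBBBBBBBBBBBBBBBBBBBBBBBBBBB-##..-..-....--....+++++++
126 ++..++++++++-BBBBBBBBBBBBBBBBBBBBBBBBBBBBBBB##...-.--.-..-.......-++++
133 +..+++++++++++BBBBBBBBBBBBBBBBBBBBBBBBBBBB-#+....-....--..............
140 ..+++++++++++++BBBBBBBBBBBBBBBBBBBBBBBBBB+#......-....--..............
147 -++++++++++++++++-BBBBBBBBBBBBBBBBBBBBB++..+-....-....-...............
154 ++++++++++++++++++++BBBBBBBBBBBBBBBBB-..-###-....-..-.................
161 ++++++++++++++++++++++++++.BBBB.....-+######-....-....................
168 ++++++++++++++++++++++++++-BBBB++++++#######-.........................
175 +++++++++++++++++++++++++++++++++++++###+#####-.......................
dist 90.1 off 0.2 t 73.5
```

Patch found at about (319,91) against (324,86) expected, so roughly 3 mm off. Correcting, then holding.

```bash
python3 -m jog '-.2 -.25 0 0;0 0 0 0;0 0 0 0;0 0 0 0;0 0 0 0;0 0 0 0;0 0 0 0;0 0 0 0'|sed -n 2p; python3 -m jog '0 0 0 0;0 0 0 0;0 0 0 0;0 0 0 0;0 0 0 0;0 0 0 0;0 0 0 0;0 0 0 0'|sed -n 2p; python3 -m jog '0 0 0 0;0 0 0 0;0 0 0 0;0 0 0 0;0 0 0 0;0 0 0 0;0 0 0 0;0 0 0 0'|sed -n 2p
python3 - <<'E'
from h import *
f=grab("wrist");P=onz(f,(319,91),99.5);print("patch if at same px",P)
go([524.3,-154.8,240],-.447)
E
python3 aim.py 532.3 101 99.5
```

```text
eef_pos: [449.7, 92.9, 236.8]
eef_pos: [449.8, 92.9, 236.8]
eef_pos: [449.8, 92.9, 236.8]
patch if at same px [529.9 103.2  99.5]
shift cm [ 5.13 25.36 -0.32] yaw 0.093 q7 -1.61 t 76.0
twist 0.54
dist 90.0 off 0.4 t 75.95
```

Both readings are held. Returning the thermometer.

```bash
python3 -m jog '.4 2 0 0;.8 4 0 0;.8 4 0 0;.8 4 0 0;.8 4 0 0;.8 4 0 0;.7 3.3 0 0;0 0 0 .13'|sed -n 2p; python3 -m jog '0 0 0 .14;0 0 0 .14;0 0 0 .13;0 0 0 0;0 0 0 0;0 0 0 0;0 0 0 0;0 0 0 0'|sed -n 2p
python3 - <<'E'
from h import *
go([524.4,-155,115.5],-.447)
E
```

```text
eef_pos: [523.7, -161.6, 237.6]
eef_pos: [524.0, -154.2, 236.9]
shift cm [ 0.07  0.06 12.14] yaw -0.446 q7 -1.36 t 77.5
twist 0.001
```

```bash
python3 -m jog '.07 .06 3 0;0 0 3 0;0 0 3 0;0 0 1.8 0;0 0 .8 0;0 0 .2 0;0 0 0 0;0 0 0 0'|sed -n 2p; python3 -m jog '0 0 0 0;0 0 0 0;0 0 0 0;0 0 0 0;0 0 0 0;0 0 0 0;0 0 0 0;0 0 0 0'|sed -n 2p;python3 m.py
python3 - <<'E'
from h import *
go([524.4,-155,115.3],-.447)
E
```

```text
eef_pos: [525.2, -155.5, 119.9]
eef_pos: [524.4, -155.1, 118.8]
TORQUE [ 0.008 -0.006 -0.059] F [ 0.4  0.1 -2.1] yaw -0.447 gap 0.318 q7 -1.242 eff7 -0.0
shift cm [ 0.   -0.01  0.35] yaw -0.447 q7 -1.24 t 79.2
twist -0.0
```

```bash
python3 -m jog '0 0 .1 0;0 0 .1 0;0 0 .1 0;0 0 .05 0;0 0 0 0;0 0 0 0;0 0 0 0;0 0 0 0'|sed -n 2p;python3 m.py
```

```text
eef_pos: [524.3, -155.1, 115.4]
TORQUE [0.147 0.284 0.036] F [-0.8  0.1  1.7] yaw -0.447 gap 0.323 q7 -1.239 eff7 -0.02
```

```bash
python3 -m jog '0 0 .05 0;0 0 0 0;0 0 0 0;0 0 0 0;0 0 0 0;0 0 0 0;0 0 0 0;0 0 0 0'|sed -n 2p; python3 -m jog '0 0 0 0;0 0 0 0;0 0 0 0;0 0 0 0;0 0 0 0;0 0 -1 0;0 0 -3 0;0 0 -4 0' .35|sed -n 2p;  python3 -m jog '0 0 -4 0;0 0 -2 0;-3 -3 0 0;-3 -3 0 0;-3 -3 0 0;0 0 0 0;0 0 0 0;0 0 0 0'|sed -n 2p
python3 - <<'E'
from h import *
f=grab("wrist","w15");t=grab("top","t5");c=f["color"].astype(int)
x,y=proj(f,[523.8,-155,118])[0].astype(int);m=(c.max(2)<60)[y-30:y+30,x-30:x+30];print(x,y,[(q[0],q[1],onz(f,q[2]+[x-30,y-30],118)) for q in blobs(m,250)])
a=cv2.resize(f["color"],(400,300));b=cv2.resize(t["color"][150:360,110:470],(800,467))[:300]
b=cv2.resize(t["color"][170:345,120:480],(600,292));s=np.zeros((600,800,3),np.uint8);s[:300,:400]=a;s[305:597,:600]=b;s[:300,405:800]=cv2.resize(grab("side")["color"][110:410,180:575],(395,300))
cv2.imwrite("pics/c5.png",s[:,:,::-1])
E
```

```text
eef_pos: [524.3, -155.2, 115.3]
eef_pos: [523.2, -154.7, 195.0]
eef_pos: [482.3, -36.3, 255.3]
482 76 [(np.int32(932), [18, 10, 33, 32], array([ 525.3, -157.8,  118. ]))]
```

View pics/c5.png

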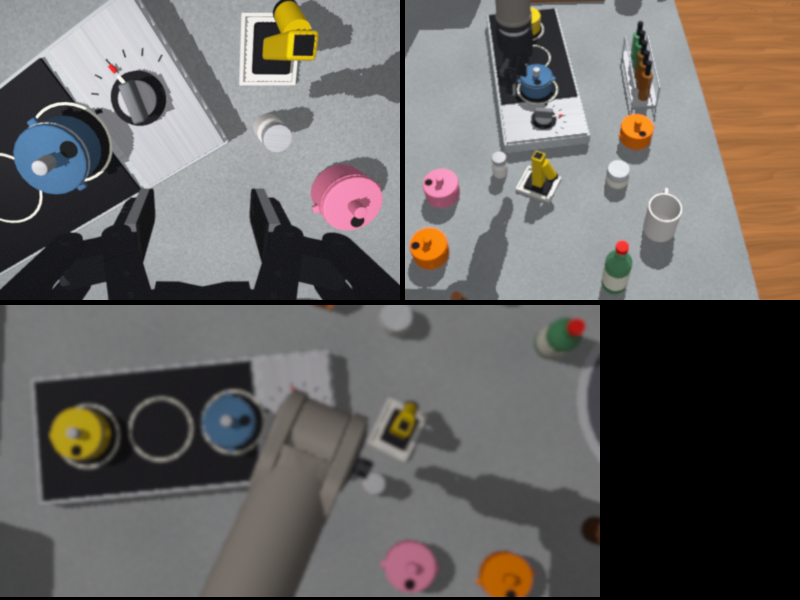

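Everything is in place: both pots are in their rings, the thermometer stands in its dock, and the pointer is at the tab. One last numeric check, then I hand in.

```bash
python3 dial.py; python3 - <<'E'
from h import *
s=status.read_state();print(s["time_s"],s["wrist_force"]);print(ticket.job_done())
E
```

```text
n 47 line heading 0.216 spread 0.045 tab heading 0.218 r 43.9 pixel tab [178.9 109.9] pointer minus tab (cw+) 0.002
82.55 [ 0.4531604  -0.39967627  0.23478796]
the job is handed in; nothing more can be done
None
```

I finished the job and handed it in at about 83 s. Only the yellow and blue pots were there (no red or white), and I left the pink and two orange look-alikes alone.

- **Pots:** yellow stands in the left-hand ring (ring0) and blue in the ring nearest the dial (ring2). Blue was knocked about 3 cm out of its ring right after I first placed it. I only noticed after setting the dial and lifting the thermometer, so I put the thermometer back, re-placed blue, and repeated the thermostat step to keep the order.
- **Thermostat:** I turned it back to the OFF stop, where I felt about 1 N·m of resistance. I then brought it up clockwise to the tab and let go. The last check put the pointer within about 0.01 rad of the tab. The slack read 0.36 rad after the first setting, so taken up. I did not measure it again after the repeat, which I ended clockwise in the same way.
- **Readings:** I held the thermometer for more than 1.5 s on yellow, then blue. By calculation the lens was about 90 mm away and about 1 mm off the line or better; patch positions are good to a few mm.
- **Thermometer:** it is back in its dock, upright, within about 3 mm of where it started by the last camera measurement.

Two estimates disagreed: ring2's centre by about 5 mm in y between two views (I placed blue between them), and my first dial centre by about 2 mm, which I refitted.

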